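# Draw the specimen from the electrochemical cell and show it to the inspection camera

## Task

The steel specimen in this drained test cell is due for inspection: first lift the reference electrode (round head) out of the lid, hang it by its collar well inside the fork of the electrode rest and let it go, so that the specimen can come out freely. Then draw the specimen holder (flat rectangular head) out of the lid and hold the specimen up at the inspection camera's focus, 130 mm straight out from the lens, head uppermost, its broad face square to the lens and not rolled sideways. Finish while still holding it there, motionless; do not touch the camera, do not drop or lay down either electrode, and leave the bottle, the beaker and the spatula where they are.

Things in the scene. Friction and masses are not known exactly. Their poses are not given: they have to be found in the camera images.
- cell: Fixed magnetic stirrer (white, 160 mm wide; panel reaches 165 mm towards its -x), clear beaker and white round lid, 100 mm wide, 10 mm thick, top 160 mm above the origin. Origin: table, under the lid's centre; z up. Ports in the lid: specimen holder's 28 mm wide, 24 mm towards +y; reference electrode's 16 mm, 24 mm towards -y. Brass terminal 12 mm tall, 28 mm towards +x. It stands left or right.
- specimen_holder: Part to show, loose in its port, 60-100 g. Origin: underside centre of its white collar (36 mm wide, 5 thick) that rests on the lid; z up the stem. Black rectangular head 16 (x) by 24 mm (y), z 5 to 42: grip here (a 5 mm brass pin, 10 mm tall, on top is look only). Below: plug 25 mm wide, 8 deep, stem 8 mm, and the steel specimen plate. Lift it straight up 85 mm or more to clear the lid.
- specimen (a point): Centre of the steel specimen, a plate 3 (x) by 20 (y) by 30 mm (z) at the foot of the specimen holder, 67 mm below the holder's origin; same axes as the holder. The broad faces look along +x and -x, parallel to the head's 24 mm sides, and are alike: either may be shown.
- reference_electrode: Loose in its port, 50-80 g. Origin: underside centre of its white collar (30 mm wide, 5 thick) that rests on the lid; z up the stem. Black round head 20 mm in diameter, z 5 to 42 mm: grip here (the thin brass pin on top is look only). Below: glass stem 12 mm in diameter, its narrowed tip at z = -78 mm. Lift it 80 mm straight up to clear the lid, 125 mm to pass over the other head.
- rest: Electrode rest, fixed: blue base 90 x 100 x 14 mm, steel post, flat aluminium fork 6 mm thick and 33 mm wide, top 130 mm above the table. Two 8 mm tines point to its -x, with a 17 mm slot between them, open above, below and at the flared mouth 38 mm before the seat. Slot ends 10 mm behind the seat, post 52 mm behind. Nothing rises above the fork. Origin: table, under the seat; z up.
- rest_seat (a point): Seat of the fork: middle of the slot, level with the fork's top, 130 mm above the table. The electrode hangs with its stem in the slot and its collar's underside on both tines, so that its origin is at this point. Same axes as the rest: the slot's mouth is towards -x.
- camera_stand: Fixed stand of the inspection camera at the far side: grey base 150 x 120 mm, steel post 18 mm in diameter, 297 mm tall, 60 mm towards +x from the origin. Origin: table, under the camera's swivel axis; its -x side faces the robot, within 0.3 rad.
- camera_head (a joint): How far the camera's lens looks down from the level (rad), 0.15 to 0.5; a stiff swivel set before the start, about a level axis 265 mm above the table.
- lens (a point): Centre of the lens's front rim: black camera body 60 x 44 x 44 mm, dark lens 34 mm in diameter inside a ring light 66 mm wide, flush with the rim. The lens looks along -x; y is level, z the camera's own up.
- focus (a point): The point to which the specimen's centre is to be brought: on the lens axis, 130 mm in front of the lens's rim, in the air. Same axes as the lens: x is the line of sight, y is level.
- reagent_bottle: Bystander: brown glass bottle, 64 mm diameter, 130 mm tall. Origin at the centre of its base.
- beaker: Bystander: empty clear beaker, 72 mm diameter, 95 mm tall. Origin at the centre of its base.
- spatula: Bystander: laboratory spatula, wooden handle and narrow steel blade, 180 mm long, lying flat between the cell and the rest, pointing away from the robot. Origin at the middle of its underside.
Things that resemble listed ones, but are neither listed nor needed, are in the scene too. Leave any green look-alike of the reference_electrode alone.

How it is judged:
By the outcome, as a careful person would: the job done as asked, in the order asked, and still so for the second after the job is handed in, while the arm keeps its last pose, push and grip.
It also fails if it takes over 61 s, if anything falls off the work surface, if the arm or the gripper's body presses on something with over 40 N, if the wrist force passes 120 N, or if a joint passes its speed limit or range.

## Robot

A 6-joint arm with a two-finger parallel gripper is mounted at the origin on the work surface. World frame = base frame: x ahead of the robot, y to its left, z up, the work surface at z = 0. Lengths are in mm, angles in rad, forces in N, time in s.
With the tool pointing down it reaches from about 300 to 775 mm from the base axis. Payload 14.6 kg.
Tool frame: the origin (TCP) lies midway between the tips of the shut fingers; the grasp point (between the pads) lies 19 mm behind it; z points along the fingers, y is the line along which they close (so a half turn about z gives the same grasp; the last joint's range is limited). The gripper opens to 94 mm and grips with 3 to 60 N. Pads are 16 mm wide; open, the fingers measure 119 mm over their backs; the gripper's body (75 mm by 177 mm) begins 78 mm behind the grasp point.
Start: joints at [-1.215, 0.3, 1.521, -0, 1.321, -0.067], TCP at [225.666, -501.562, 205.446] pointing down, gripper open.
Joint ranges: [-3.03, 3.03], [-0.79, 2.21], [0.23, 2.52], [-1.04, 4.18], [0, 3.07], [-2.55, 2.55]. Speed limits (rad/s): [2.22, 2.22, 2.57, 3.14, 3.14, 3.14].

## Interface

Orientations are given as [roll, pitch, yaw] about the fixed x, y, z axes, in that order (R = Rz(yaw) Ry(pitch) Rx(roll)).
In Python, from cell import * gives the robot as it stands. The module is installed in compiled form; this text tells all that it offers.
- The arm moves only by the tool servo_tool, never from a script. Its argument "motion" is a list of rows, each an object of numbers: "wx", "wy", "wz": the turn, a rotation vector about the tool's x, y, z in units of 2 rad (1.0 is 2 rad); "dx", "dy", "dz": the shift along the tool's x, y, z in units of 10 cm (1.0 is 10 cm); "fingers": the closure, from -1 (fully open) to 1 (shut). In form: [{"wx": .., "wy": .., "wz": .., "dx": .., "dy": .., "dz": .., "fingers": ..}, ...]. A call has 1 to 10 rows; each row is the pose to reach, as a shift and turn from the pose commanded when the call began, along the tool's axes at that moment; what a row does not reach only later rows make up. A row lasts 1/10 s, in which the tool goes at most 50 mm and 8.59 degrees, less where a joint would pass 70% of its speed; a pose out of reach is approached as far as the arm can. A call with a number of a shift or a turn outside -1 to 1 is refused whole. A call with a gripper value outside its range is refused whole. The fingers move at their own pace and stop on an object; "newtons" is the grip in N (left out, the last holds). Time passes only in rows, so rows that repeat a pose let the fingers close. It gives the time, the measured TCP pose, the force, the opening and the grip force at its end, in the units of the state.
- read_state(): the state, without advancing time (a new reading comes with each control period).
- camera(name): name is "side" or "top" or "wrist"; returns a dict with "image" (384x512x3 uint8, red, green, blue), "fx", "fy", "cx", "cy" (pixels), "k1" (the pictures are not rectified: a ray, as slopes to the right and down, at radius r is drawn at 1 + k1 r^2 times it, then the intrinsics apply), "R" (3x3) and "t" (3): a world point X has camera coordinates R X + t. Camera axes: x right, y down, z forward; pixel columns grow to the right and rows downward; lengths in mm; the calibration is good to about 2 mm. A picture is of the moment at which its call begins. There is no depth.
- sign_off(): hands the job in; it is judged then, once.
Trained networks look in a picture, given as the dict that the camera call returned (one of the last four; its "shot" number tells which), for a name from the list of things; names that differ only in an ending like _2 or _b are one class to them, and where a whole thing is asked for, a point or a joint stands for the part that bears it (a point fixed in the world has none). Each returns a list of dicts, best first, with "conf" (0 to 1); they miss things now and then, are a little off and sometimes report something else, mostly with a low value. They report only what shows in the picture. A call takes as long as a camera call. They do not tell look-alikes from the thing itself.
- spot_in(query, picture): "location" ([column, row] in pixels, amid what is visible of it).
- trace(query, picture): "pixels" (384x512 bool, what is visible of it) and "location" ([column, row] in pixels, amid what is visible of it).
The state is a dict: "clock": time; "joints": joint angles; "qd": joint speeds; "effort": joint torques, N m; "eef_pos": TCP position; "eef_rot": TCP orientation; "wrist_force": force on the tool from outside, world axes, zero at the start; "moment": the same for the moment, N m; "finger_gap": finger opening in mm; "finger_force": force on a finger pad.
Only numpy, scipy, OpenCV 4.12 (cv2) and the standard library are available. Lean on these libraries where they do the work, as an engineer would, in place of code of your own. Each camera call takes 0.05 s, during which the arm holds its last target. There are 200 camera calls.

## Working session

There is one attempt and no reset: what is moved stays moved. The work goes in short steps, Python scripts to look and compute and a tool call to move; the robot and the scene stay as the last step left them, time stands still between calls to the robot, and variables do not carry over. Pictures are saved under pics/ and viewed, at most 10 in all, crops included, and the job is handed in when it is done.

Besides the shell and the picture viewer there is one more tool, called after "Call:" as a command line: name --argument value ..., lists and objects as JSON in quotes. servo_tool: Moves the arm, as the interface text tells. Its arguments: {"type":"object","properties":{"motion":{"type":"array","items":{"type":"object","properties":{"wx":{"type":"number"},"wy":{"type":"number"},"wz":{"type":"number"},"dx":{"type":"number"},"dy":{"type":"number"},"dz":{"type":"number"},"fingers":{"type":"number"}}}},"newtons":{"type":"number"}},"required":["motion"]}

```bash
mkdir -p pics; cat > h.py <<'E'
import numpy as np, cv2, pickle
from cell import *
from scipy.spatial.transform import Rotation as Ro
def save(n,im): cv2.imwrite(f'pics/{n}.png',cv2.cvtColor(im,cv2.COLOR_RGB2BGR))
def K(c): return np.array([[c['fx'],0,c['cx']],[0,c['fy'],c['cy']],[0,0,1]]),np.array([c['k1'],0,0,0,0.])
def proj(c,X):
    X=np.atleast_2d(X)@np.array(c['R']).T+np.array(c['t']); s=X[:,:2]/X[:,2:]
    s=s*(1+c['k1']*(s**2).sum(1,keepdims=True)); return s*[c['fx'],c['fy']]+[c['cx'],c['cy']]
def ray(c,p):
    k,d=K(c); u=cv2.undistortPoints(np.array([[p]],float),k,d)[0,0]
    R=np.array(c['R']); o=-R.T@np.array(c['t']); v=R.T@np.array([u[0],u[1],1]); return o,v/np.linalg.norm(v)
def atz(c,p,z):
    o,v=ray(c,p); return o+v*(z-o[2])/v[2]
def tri(obs):
    A=np.zeros((3,3));b=np.zeros(3)
    for c,p in obs:
        o,v=ray(c,p);M=np.eye(3)-np.outer(v,v);A+=M;b+=M@o
    return np.linalg.solve(A,b)
E
cat > a.py <<'E'
from h import *
np.set_printoptions(precision=1,suppress=True)
cs={n:camera(n) for n in('side','top','wrist')}
pickle.dump(cs,open('c0.pkl','wb'))
for n,c in cs.items():
    print(n,'fx',c['fx'],c['k1'],'pos',-np.array(c['R']).T@np.array(c['t']))
    for q in['cell','specimen_holder','reference_electrode','rest','camera_stand','camera_head','lens','reagent_bottle','beaker','spatula']:
        if n=='wrist' and q in('camera_head',):continue
        print(' ',q,[(np.round(d['location']).astype(int).tolist(),round(d['conf'],2)) for d in spot_in(q,c)][:4])
save('st',cv2.resize(np.vstack([cs['side']['image'],cs['top']['image']]),None,fx=.78,fy=.78,interpolation=cv2.INTER_AREA))
save('top0',cs['top']['image']); save('side0',cs['side']['image'])
E
python3 a.py
```

```text
side fx 370.57496553378564 0.017122256899852934 pos [ 368.   720.1 1015.3]
  cell [([264, 298], 0.56)]
  specimen_holder [([245, 280], 0.65)]
  reference_electrode [([244, 240], 0.45)]
  rest [([304, 176], 0.75)]
  camera_stand [([204, 198], 0.82), ([299, 176], 0.45)]
  camera_head [([206, 162], 0.95), ([246, 281], 0.5)]
  lens [([210, 159], 0.56), ([263, 298], 0.46)]
  reagent_bottle [([243, 364], 0.9)]
  beaker [([297, 130], 0.93)]
  spatula [([303, 244], 0.58)]
top fx 368.0734198208214 -0.00894915940476398 pos [ 532.5  -13.  1482.4]
  cell [([192, 232], 0.88), ([254, 157], 0.6)]
  specimen_holder [([176, 222], 0.54)]
  reference_electrode [([225, 200], 0.62), ([228, 218], 0.6), ([199, 183], 0.46)]
  rest [([327, 220], 0.91), ([382, 201], 0.43)]
  camera_stand [([252, 149], 0.91)]
  camera_head [([256, 154], 0.76)]
  lens [([254, 155], 0.85), ([188, 219], 0.74)]
  reagent_bottle [([147, 235], 0.77)]
  beaker [([383, 203], 0.58)]
  spatula []
wrist fx 315.10020388332157 -0.00938326714112301 pos [ 289.9 -473.2  385.4]
  cell []
  specimen_holder []
  reference_electrode []
  rest []
  camera_stand []
  lens []
  reagent_bottle []
  beaker []
  spatula []
```

```bash
python3 - <<'E'
from h import *
cs=pickle.load(open('c0.pkl','rb'))
save('v1',cv2.resize(cs['side']['image'][90:390,130:390],None,fx=2,fy=2,interpolation=cv2.INTER_CUBIC))
save('v2',cv2.resize(cs['top']['image'][110:270,120:400],None,fx=2.85,fy=2.85,interpolation=cv2.INTER_CUBIC))
E
```

```text
(no output)
```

View pics/v1.png

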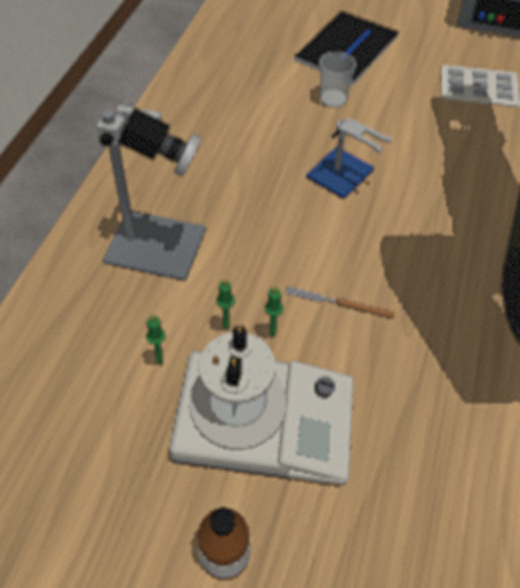

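View pics/v2.png

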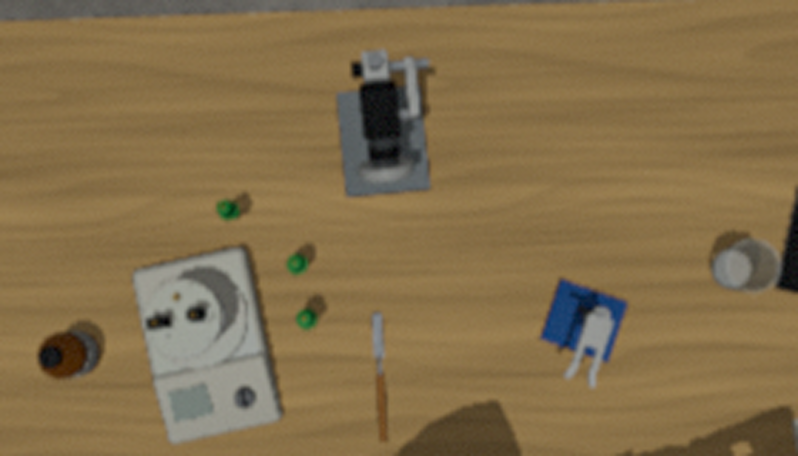

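The side view shows the cell with lid at left. In full-picture pixels:

| Thing | Side | Top |
|---|---|---|
| Black round reference head | about (250,259) | (189,220) |
| Black flat specimen holder head | (247,275) | (176,222) |
| Green look-alikes | (207,263), (242,245), (267,247) | (200,183), (224,202), (227,221) |
| Rest | (304,165) | (327,220) |
| Camera lens | (223,166) | (254,170) |

The green look-alikes stand outside the lid. The black round head on the lid is the real electrode, and I'll confirm it close up with the wrist camera.

```bash
python3 - <<'E'
from h import *
np.set_printoptions(precision=1,suppress=True)
cs=pickle.load(open('c0.pkl','rb')); S,T,W=cs['side'],cs['top'],cs['wrist']
f=lambda a,b:(120+a/2.85,110+b/2.85); g=lambda a,b:(130+a/2,90+b/2)
print('ref head',tri([(T,f(197,311)),(S,g(240,335))]))
print('holder',tri([(T,f(160,319)),(S,g(233,368))]))
print('lid',tri([(T,f(184,320)),(S,g(237,367))]), atz(T,f(184,320),160))
print('seat tip mid',atz(T,f(582,380),130),'back',atz(T,f(600,312),130))
print('lens',tri([(T,f(385,172)),(S,g(187,152))]),'post top',tri([(T,f(374,58)),(S,g(110,125))]))
print('base corners',[atz(T,f(*p),14)[:2] for p in((338,95),(429,188),(347,195))])
print('spatula',atz(T,f(380,380),3),'bottle',atz(T,f(75,352),60),'beaker',atz(T,f(745,265),50))
print('greens',[atz(T,f(*p),80) for p in((227,209),(297,263),(306,317))])
print('stirrer corners',[atz(T,f(*p),40)[:2] for p in((135,270),(243,247),(282,415),(170,443))])
s=read_state();Rt=Ro.from_euler('xyz',s['eef_rot']).as_matrix();print(s['eef_rot'],Rt)
Rw=np.array(W['R']);o=-Rw.T@W['t'];print('wrist cam in tool',Rt.T@(o-s['eef_pos']));print('cam axes in tool',Rt.T@Rw.T)
E
```

```text
ref head [543.6 237.5 187.5]
holder [535.9 284.2 185.5]
lid [536.2 262.3 150.5] [535.8 260.3 160. ]
seat tip mid [ 443.8 -242.8  130. ] back [ 530.  -269.4  130. ]
lens [704.2   0.4 248.1] post top [829.5   7.  272.2]
base corners [array([847.4,  65.9]), array([711.1, -58.5]), array([704.9,  57.1])]
spatula [443.8  18.6   3. ] bottle [497.1 430.1  60. ] beaker [ 587.8 -484.5   50. ]
greens [array([683.3, 215.9,  80. ]), array([607.7, 123.5,  80. ]), array([535.1, 113.3,  80. ])]
stirrer corners [array([607.1, 351.5]), array([634.3, 201.5]), array([402.3, 153.3]), array([368.7, 307.6])]
[-3.1 -0.   0.4] [[ 0.9  0.4 -0. ]
 [ 0.4 -0.9  0. ]
 [ 0.  -0.  -1. ]]
wrist cam in tool [  70.3    0.5 -180. ]
cam axes in tool [[ 0.  -1.  -0.2]
 [ 1.   0.  -0. ]
 [ 0.  -0.2  1. ]]
```

```bash
cat >> h.py <<'E'
np.set_printoptions(precision=4,suppress=True)
def down(yaw,tilt=0): return Ro.from_euler('xyz',[np.pi,0,yaw])
def go(P,R,p0=None,R0=None):
    "units from pose (p0,R0) to (P,R): shift in tool axes /100, rotvec/2"
    s=read_state()
    p0=np.array(s['eef_pos']) if p0 is None else np.array(p0)
    R0=Ro.from_euler('xyz',s['eef_rot']) if R0 is None else R0
    print('shift',R0.inv().apply(np.array(P)-p0)/100,'turn',(R0.inv()*R).as_rotvec()/2)
E
python3 - <<'E'
from h import *
s=read_state();print(s['eef_rot'],s['finger_gap'],s['wrist_force'])
R=down(1.74);p=np.array(s['eef_pos'])
go(p+[0,0,95],R); go([480,-250,300],R,[225.7,-501.6,300],R); go([540,255,330],R,[480,-250,300],R)
E
```

```text
[-3.1415 -0.      0.4228] 93.81570293886313 [0.6691 0.935  0.0771]
shift [ 0.     -0.0001 -0.95  ] turn [-0.     -0.     -0.6586]
shift [2.0518 2.9304 0.    ] turn [0. 0. 0.]
shift [ 4.8768  1.4418 -0.3   ] turn [0. 0. 0.]
```

Call:
servo_tool --motion '[{"dz": -0.3, "wz": -0.07, "fingers": -1}, {"dz": -0.6, "wz": -0.14}, {"dz": -0.95, "wz": -0.21}, {"dz": -0.95, "wz": -0.28}, {"dz": -0.95, "wz": -0.35}, {"dz": -0.95, "wz": -0.42}, {"dz": -0.95, "wz": -0.49}, {"dz": -0.95, "wz": -0.56}, {"dz": -0.95, "wz": -0.63}, {"dz": -0.95, "wz": -0.6586}]'

```text
schema error: expected keys wx, wy, wz, dx, dy, dz, fingers
```

Call:
servo_tool --motion '[{"dx": 0.22, "dy": 0.32}, {"dx": 0.45, "dy": 0.65}, {"dx": 0.684, "dy": 0.977}]'

```text
schema error: expected keys wx, wy, wz, dx, dy, dz, fingers
```

Call:
servo_tool --motion '[{"dx": 0.22, "dy": 0.32}, {"dx": 0.45, "dy": 0.65}, {"dx": 0.684, "dy": 0.977}]'

```text
schema error: expected keys wx, wy, wz, dx, dy, dz, fingers
```

Call:
servo_tool --motion '[{"dx": 0.22, "dy": 0.32}, {"dx": 0.45, "dy": 0.65}, {"dx": 0.684, "dy": 0.977}, {"dx": 0.684, "dy": 0.977}, {"dx": 0.684, "dy": 0.977}]'

```text
schema error: expected keys wx, wy, wz, dx, dy, dz, fingers
```

Call:
servo_tool --motion '[{"wx": 0, "wy": 0, "wz": -0.14, "dx": 0, "dy": 0, "dz": -0.5, "fingers": -1}, {"wx": 0, "wy": 0, "wz": -0.28, "dx": 0, "dy": 0, "dz": -0.95, "fingers": -1}, {"wx": 0, "wy": 0, "wz": -0.42, "dx": 0, "dy": 0, "dz": -0.95, "fingers": -1}, {"wx": 0, "wy": 0, "wz": -0.56, "dx": 0, "dy": 0, "dz": -0.95, "fingers": -1}, {"wx": 0, "wy": 0, "wz": -0.6586, "dx": 0, "dy": 0, "dz": -0.95, "fingers": -1}, {"wx": 0, "wy": 0, "wz": -0.6586, "dx": 0, "dy": 0, "dz": -0.95, "fingers": -1}, {"wx": 0, "wy": 0, "wz": -0.6586, "dx": 0, "dy": 0, "dz": -0.95, "fingers": -1}, {"wx": 0, "wy": 0, "wz": -0.6586, "dx": 0, "dy": 0, "dz": -0.95, "fingers": -1}, {"wx": 0, "wy": 0, "wz": -0.6586, "dx": 0, "dy": 0, "dz": -0.95, "fingers": -1}, {"wx": 0, "wy": 0, "wz": -0.6586, "dx": 0, "dy": 0, "dz": -0.95, "fingers": -1}]'

```text
clock: 2.6
eef_pos: [225.6, -501.6, 300.4]
eef_rot: [-3.142, -0.0, 1.742]
wrist_force: [0.7, -0.2, -0.2]
finger_gap: 94.3
finger_force: 0.0
```

Call:
servo_tool --motion '[{"wx": 0, "wy": 0, "wz": 0, "dx": 0.22, "dy": 0.32, "dz": 0, "fingers": -1}, {"wx": 0, "wy": 0, "wz": 0, "dx": 0.45, "dy": 0.65, "dz": 0, "fingers": -1}, {"wx": 0, "wy": 0, "wz": 0, "dx": 0.684, "dy": 0.977, "dz": 0, "fingers": -1}]'

```text
clock: 2.9
eef_pos: [311.2, -416.7, 300.4]
eef_rot: [3.142, 0.0, 1.735]
wrist_force: [0.1, 0.3, -0.3]
finger_gap: 93.9
finger_force: 0.0
```

Call:
servo_tool --motion '[{"wx": 0, "wy": 0, "wz": 0, "dx": 0.22, "dy": 0.32, "dz": 0, "fingers": -1}, {"wx": 0, "wy": 0, "wz": 0, "dx": 0.45, "dy": 0.65, "dz": 0, "fingers": -1}, {"wx": 0, "wy": 0, "wz": 0, "dx": 0.684, "dy": 0.977, "dz": 0, "fingers": -1}]'

```text
clock: 3.2
eef_pos: [396.2, -332.5, 300.6]
eef_rot: [3.141, 0.0, 1.736]
wrist_force: [-0.7, -0.1, -0.0]
finger_gap: 93.7
finger_force: 0.0
```

Call:
servo_tool --motion '[{"wx": 0, "wy": 0, "wz": 0, "dx": 0.22, "dy": 0.32, "dz": 0, "fingers": -1}, {"wx": 0, "wy": 0, "wz": 0, "dx": 0.45, "dy": 0.65, "dz": 0, "fingers": -1}, {"wx": 0, "wy": 0, "wz": 0, "dx": 0.684, "dy": 0.977, "dz": 0, "fingers": -1}, {"wx": 0, "wy": 0, "wz": 0, "dx": 0.684, "dy": 0.977, "dz": 0, "fingers": -1}, {"wx": 0, "wy": 0, "wz": 0, "dx": 0.684, "dy": 0.977, "dz": 0, "fingers": -1}]'

```text
clock: 3.7
eef_pos: [480.2, -249.6, 300.3]
eef_rot: [-3.141, -0.0, 1.739]
wrist_force: [-0.5, -0.6, 0.1]
finger_gap: 94.1
finger_force: 0.0
```

```bash
python3 - <<'E'
from h import *
c=camera('wrist'); pickle.dump(c,open('rest.pkl','wb'))
save('v3',cv2.resize(c['image'],None,fx=1.5,fy=1.5,interpolation=cv2.INTER_CUBIC))
E
```

```text
(no output)
```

View pics/v3.png

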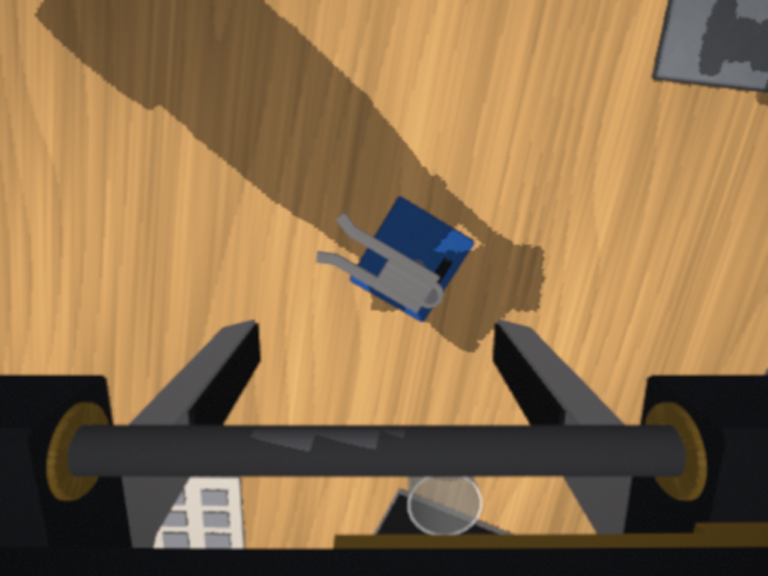

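Call:
servo_tool --motion '[{"wx": 0, "wy": 0, "wz": 0, "dx": 0.325, "dy": 0.096, "dz": -0.06, "fingers": -1}, {"wx": 0, "wy": 0, "wz": 0, "dx": 0.65, "dy": 0.192, "dz": -0.06, "fingers": -1}, {"wx": 0, "wy": 0, "wz": 0, "dx": 0.975, "dy": 0.288, "dz": -0.06, "fingers": -1}]'

```text
clock: 4.05
eef_pos: [491.4, -149.2, 306.7]
eef_rot: [3.141, 0.0, 1.736]
wrist_force: [-0.4, 0.3, 0.0]
finger_gap: 94.1
finger_force: 0.0
```

Call:
servo_tool --motion '[{"wx": 0, "wy": 0, "wz": 0, "dx": 0.325, "dy": 0.096, "dz": -0.06, "fingers": -1}, {"wx": 0, "wy": 0, "wz": 0, "dx": 0.65, "dy": 0.192, "dz": -0.06, "fingers": -1}, {"wx": 0, "wy": 0, "wz": 0, "dx": 0.975, "dy": 0.288, "dz": -0.06, "fingers": -1}]'

```text
clock: 4.35
eef_pos: [503.6, -48.0, 312.8]
eef_rot: [3.141, 0.0, 1.736]
wrist_force: [0.8, -1.0, -0.7]
finger_gap: 94.0
finger_force: 0.0
```

Call:
servo_tool --motion '[{"wx": 0, "wy": 0, "wz": 0, "dx": 0.325, "dy": 0.096, "dz": -0.06, "fingers": -1}, {"wx": 0, "wy": 0, "wz": 0, "dx": 0.65, "dy": 0.192, "dz": -0.06, "fingers": -1}, {"wx": 0, "wy": 0, "wz": 0, "dx": 0.975, "dy": 0.288, "dz": -0.06, "fingers": -1}]'

```text
clock: 4.65
eef_pos: [515.8, 52.9, 318.8]
eef_rot: [3.141, 0.0, 1.736]
wrist_force: [0.6, 0.4, 0.0]
finger_gap: 93.8
finger_force: 0.0
```

Call:
servo_tool --motion '[{"wx": 0, "wy": 0, "wz": 0, "dx": 0.325, "dy": 0.096, "dz": -0.06, "fingers": -1}, {"wx": 0, "wy": 0, "wz": 0, "dx": 0.65, "dy": 0.192, "dz": -0.06, "fingers": -1}, {"wx": 0, "wy": 0, "wz": 0, "dx": 0.975, "dy": 0.288, "dz": -0.06, "fingers": -1}]'

```text
clock: 4.95
eef_pos: [528.1, 153.8, 324.8]
eef_rot: [3.141, 0.0, 1.736]
wrist_force: [-0.6, -0.2, -0.9]
finger_gap: 94.2
finger_force: 0.0
```

Call:
servo_tool --motion '[{"wx": 0, "wy": 0, "wz": 0, "dx": 0.325, "dy": 0.096, "dz": -0.06, "fingers": -1}, {"wx": 0, "wy": 0, "wz": 0, "dx": 0.65, "dy": 0.192, "dz": -0.06, "fingers": -1}, {"wx": 0, "wy": 0, "wz": 0, "dx": 0.975, "dy": 0.288, "dz": -0.06, "fingers": -1}, {"wx": 0, "wy": 0, "wz": 0, "dx": 0.975, "dy": 0.288, "dz": -0.06, "fingers": -1}, {"wx": 0, "wy": 0, "wz": 0, "dx": 0.975, "dy": 0.288, "dz": -0.06, "fingers": -1}]'

```text
clock: 5.45
eef_pos: [540.1, 254.0, 330.2]
eef_rot: [-3.141, 0.0, 1.738]
wrist_force: [0.5, -1.2, -0.3]
finger_gap: 94.0
finger_force: 0.0
```

```bash
python3 - <<'E'
from h import *
c=camera('wrist'); pickle.dump(c,open('cellw.pkl','wb'))
save('v4',cv2.resize(c['image'],None,fx=1.5,fy=1.5,interpolation=cv2.INTER_CUBIC))
for q in('specimen_holder','reference_electrode'):
  r=trace(q,c); pickle.dump(r,open(q+'.pkl','wb')); print(q,[(d['location'],d['conf'],d['pixels'].sum()) for d in r])
E
```

```text
specimen_holder [([250.8, 142.2], 0.65, np.int64(807))]
reference_electrode [([255.0, 187.3], 0.84, np.int64(609)), ([229.7, 251.8], 0.79, np.int64(526)), ([282.6, 254.7], 0.75, np.int64(528)), ([342.4, 204.1], 0.74, np.int64(495))]
```

View pics/v4.png

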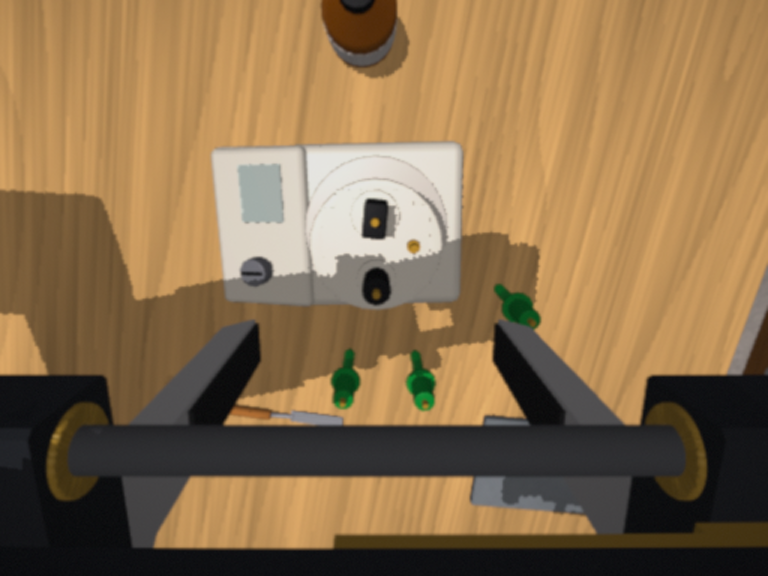

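The rest view shows the fork mouth tips at about (228,145) and (213,171), with the post at (288,197). The cell view shows the black rectangular head with its pin at (250,147) and the black round head with its pin at (251,196), both in the lid. The green look-alikes at (230,257), (281,257) and (345,205) stand outside it. I'll confirm with a crop.

```bash
python3 - <<'E'
from h import *
c=pickle.load(open('cellw.pkl','rb')); r=pickle.load(open('rest.pkl','rb'))
a=cv2.resize(c['image'][112:212,200:300],None,fx=5.5,fy=5.5,interpolation=cv2.INTER_CUBIC)
b=cv2.resize(r['image'][125:225,205:250+0],None,fx=5.5,fy=5.5,interpolation=cv2.INTER_CUBIC)
save('v5',a)
b=cv2.resize(r['image'][125:225,205:325],None,fx=5.5,fy=5.5,interpolation=cv2.INTER_CUBIC); save('v6',b)
E
```

```text
(no output)
```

View pics/v5.png

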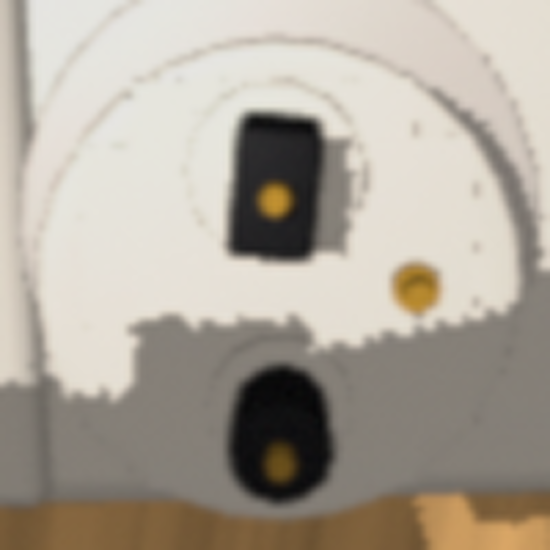

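View pics/v6.png

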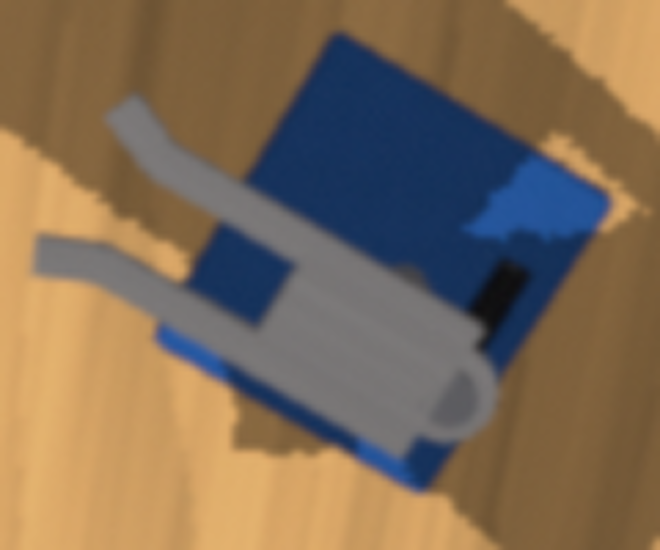

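The crop confirms it. The black round head with collar and pin at crop (280,463) is the reference electrode, and the flat head with pin at (274,201) is the specimen holder, both in the white lid beside the terminal at (416,288). The fork crop shows the slot's end corners at (297,263) and (258,328), the mouth centre near (80,180) and the post top at about (460,400).

```bash
python3 - <<'E'
from h import *
c=pickle.load(open('cellw.pkl','rb')); r=pickle.load(open('rest.pkl','rb'))
f=lambda a,b:((a+.5)/5.5-.5+200,(b+.5)/5.5-.5+112)
g=lambda a,b:((a+.5)/5.5-.5+205,(b+.5)/5.5-.5+125)
lid=atz(c,f(281,279),160);print('lid',lid)
hp=atz(c,f(274,201),211);print('holder pin',hp)
for z in(207,212): print('ref pin',z,atz(c,f(280,463),z))
print('terminal',atz(c,f(416,286),172))
print('holder top corners z202',[atz(c,f(*p),202)[:2] for p in((243,128),(320,136),(312,258),(229,250))])
print('ref top face bottom/left/right',[atz(c,f(*p),202)[:2] for p in((280,500),(231,452),(331,452))])
e=atz(r,g(277.5,295.5),130);m=atz(r,g(80,180),130);p=atz(r,g(460,399),130)
print('fork end,mouth,post',e,m,p,np.linalg.norm(e-m),np.linalg.norm(e-p))
a=(p-e)/np.linalg.norm(p-e);d=(e-m)/np.linalg.norm(e-m)
for v in((297,263),(258,328),(175,185),(118,250),(485,340),(410,458),(240,190)):print(v,atz(r,g(*v),130))
print(np.arctan2(a[1],a[0]),np.arctan2(d[1],d[0]))
# refine with model search of the slot centre line yaw
E
```

```text
lid [539.2439 265.6864 160.    ]
holder pin [534.3909 287.1438 211.    ]
ref pin 207 [543.4358 239.9581 207.    ]
ref pin 212 [543.2101 241.3142 212.    ]
terminal [565.4508 270.7099 172.    ]
holder top corners z202 [array([527.0066, 297.8537]), array([540.6257, 298.7471]), array([542.9506, 277.1507]), array([528.0401, 276.0859])]
ref top face bottom/left/right [array([544.8513, 231.5814]), array([534.4041, 239.1637]), array([552.5796, 242.2478])]
fork end,mouth,post [ 487.2847 -255.0934  130.    ] [ 443.5197 -238.1292  130.    ] [ 528.8738 -270.5731  130.    ] 46.93779238210575 44.37654903494419
(297, 263) [ 490.0759 -247.6739  130.    ]
(258, 328) [ 484.4678 -262.581   130.    ]
(175, 185) [ 462.7581 -235.9025  130.    ]
(118, 250) [ 453.3124 -251.1607  130.    ]
(485, 340) [ 531.5136 -257.1886  130.    ]
(410, 458) [ 520.9682 -285.0728  130.    ]
(240, 190) [ 475.9881 -234.6962  130.    ]
-0.3563200594073809 -0.3697871848131593
```

```bash
python3 - <<'E'
from h import *
go([543.3,241,250],down(1.739)); go([543.3,241,169],down(1.739),[543.3,241,250],down(1.739))
E
```

```text
shift [-0.1275  0.0102  0.8076] turn [ 0.0002  0.     -0.0006]
shift [ 0.   -0.    0.81] turn [0. 0. 0.]
```

Call:
servo_tool --motion '[{"wx": 0, "wy": 0, "wz": 0, "dx": -0.1275, "dy": 0.0102, "dz": 0.2, "fingers": -1}, {"wx": 0, "wy": 0, "wz": 0, "dx": -0.1275, "dy": 0.0102, "dz": 0.5, "fingers": -1}, {"wx": 0, "wy": 0, "wz": 0, "dx": -0.1275, "dy": 0.0102, "dz": 0.808, "fingers": -1}]'

```text
clock: 5.9
eef_pos: [543.3, 241.0, 249.4]
eef_rot: [3.14, -0.0, 1.738]
wrist_force: [0.9, 0.3, -0.3]
finger_gap: 94.0
finger_force: 0.0
```

Call:
servo_tool --motion '[{"wx": 0, "wy": 0, "wz": 0, "dx": 0, "dy": 0, "dz": 0.25, "fingers": -1}, {"wx": 0, "wy": 0, "wz": 0, "dx": 0, "dy": 0, "dz": 0.5, "fingers": -1}, {"wx": 0, "wy": 0, "wz": 0, "dx": 0, "dy": 0, "dz": 0.7, "fingers": -1}, {"wx": 0, "wy": 0, "wz": 0, "dx": 0, "dy": 0, "dz": 0.81, "fingers": -1}, {"wx": 0, "wy": 0, "wz": 0, "dx": 0, "dy": 0, "dz": 0.81, "fingers": -1}]'

```text
clock: 6.4
eef_pos: [542.8, 241.6, 167.8]
eef_rot: [-3.14, 0.0, 1.739]
wrist_force: [0.4, 1.1, 0.3]
finger_gap: 94.1
finger_force: 0.0
```

Call:
servo_tool --motion '[{"wx": 0, "wy": 0, "wz": 0, "dx": 0, "dy": 0, "dz": 0, "fingers": 1}, {"wx": 0, "wy": 0, "wz": 0, "dx": 0, "dy": 0, "dz": 0, "fingers": 1}, {"wx": 0, "wy": 0, "wz": 0, "dx": 0, "dy": 0, "dz": 0, "fingers": 1}, {"wx": 0, "wy": 0, "wz": 0, "dx": 0, "dy": 0, "dz": 0, "fingers": 1}, {"wx": 0, "wy": 0, "wz": 0, "dx": 0, "dy": 0, "dz": 0, "fingers": 1}, {"wx": 0, "wy": 0, "wz": 0, "dx": 0, "dy": 0, "dz": 0, "fingers": 1}, {"wx": 0, "wy": 0, "wz": 0, "dx": 0, "dy": 0, "dz": 0, "fingers": 1}, {"wx": 0, "wy": 0, "wz": 0, "dx": 0, "dy": 0, "dz": 0, "fingers": 1}, {"wx": 0, "wy": 0, "wz": 0, "dx": 0, "dy": 0, "dz": 0, "fingers": 1}, {"wx": 0, "wy": 0, "wz": 0, "dx": 0, "dy": 0, "dz": 0, "fingers": 1}]' --newtons 20

```text
clock: 7.4
eef_pos: [543.0, 242.4, 168.6]
eef_rot: [-3.142, -0.0, 1.74]
wrist_force: [-0.6, 0.6, -0.2]
finger_gap: 19.4
finger_force: 20.0
```

Call:
servo_tool --motion '[{"wx": 0, "wy": 0, "wz": 0, "dx": 0, "dy": 0, "dz": -0.08, "fingers": 1}, {"wx": 0, "wy": 0, "wz": 0, "dx": 0, "dy": 0, "dz": -0.25, "fingers": 1}, {"wx": 0, "wy": 0, "wz": 0, "dx": 0, "dy": 0, "dz": -0.45, "fingers": 1}, {"wx": 0, "wy": 0, "wz": 0, "dx": 0, "dy": 0, "dz": -0.7, "fingers": 1}]'

```text
clock: 7.8
eef_pos: [542.8, 242.3, 239.4]
eef_rot: [-3.141, 0.0, 1.74]
wrist_force: [0.2, 0.2, -0.5]
finger_gap: 19.7
finger_force: 20.0
```

Call:
servo_tool --motion '[{"wx": 0, "wy": 0, "wz": 0, "dx": 0, "dy": 0, "dz": -0.25, "fingers": 1}, {"wx": 0, "wy": 0, "wz": 0, "dx": 0, "dy": 0, "dz": -0.5, "fingers": 1}, {"wx": 0, "wy": 0, "wz": 0, "dx": 0, "dy": 0, "dz": -0.75, "fingers": 1}, {"wx": 0, "wy": 0, "wz": 0, "dx": 0, "dy": 0, "dz": -0.75, "fingers": 1}, {"wx": 0, "wy": 0, "wz": 0, "dx": 0, "dy": 0, "dz": -0.75, "fingers": 1}]'

```text
clock: 8.3
eef_pos: [543.0, 242.4, 313.4]
eef_rot: [3.141, -0.0, 1.74]
wrist_force: [0.7, -0.0, -1.5]
finger_gap: 19.7
finger_force: 20.0
```

```bash
python3 - <<'E'
from h import *
c=camera('wrist'); pickle.dump(c,open('carry.pkl','wb')); s=read_state(); print(s['eef_pos'],s['finger_gap'],s['wrist_force'])
im=c['image'];save('x',im)
# predicted px of pin top and collar edge if centred in hand
p=np.array(s['eef_pos']);o=p-[0,0,8.6]
print('pred pin',proj(c,o+[0,0,52]),proj(c,o+[0,0,42]),'tip',proj(c,o-[0,0,78]))
save('v7',cv2.resize(im[200:360,150:362],None,fx=3.6,fy=3.6,interpolation=cv2.INTER_CUBIC))
R=down(1.74);m=np.array([np.cos(.362),-np.sin(.362)]);seat=np.array([479,-251.8])
pre=seat-m*58
go([*pre,300],R); go([*pre,144],R,[*pre,300],R); go([*seat,144],R,[*pre,144],R)
E
```

```text
[542.7854 242.3489 312.5402] 19.491343645319255 [ 0.3722  0.1616 -1.6315]
pred pin [[247.9849 258.8141]] [[248.1415 249.7926]] tip [[249.165  190.8673]]
shift [-4.4697 -1.9606  0.1293] turn [-0.0007  0.0001 -0.    ]
shift [ 0.   -0.    1.56] turn [0. 0. 0.]
shift [-0.2938  0.5001  0.    ] turn [0. 0. 0.]
```

View pics/v7.png

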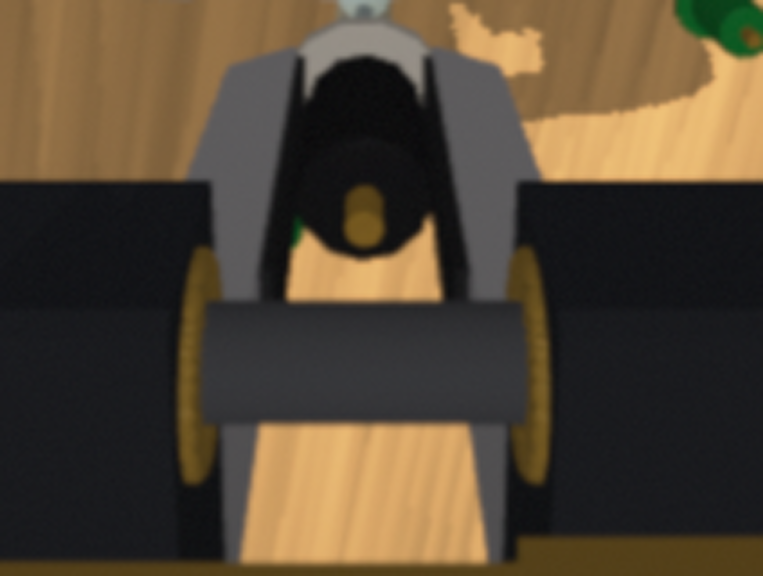

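The electrode hangs straight in the fingers with its pin at about (251,264), a millimetre or two off the TCP axis. I'll carry it to 58 mm in front of the seat.

Call:
servo_tool --motion '[{"wx": 0, "wy": 0, "wz": 0, "dx": -0.2, "dy": -0.09, "dz": 0, "fingers": 1}, {"wx": 0, "wy": 0, "wz": 0, "dx": -0.53, "dy": -0.235, "dz": 0.02, "fingers": 1}, {"wx": 0, "wy": 0, "wz": 0, "dx": -0.89, "dy": -0.395, "dz": 0.026, "fingers": 1}]'

```text
clock: 8.65
eef_pos: [518.2, 147.3, 309.0]
eef_rot: [-3.139, 0.0, 1.741]
wrist_force: [0.3, 0.0, -0.9]
finger_gap: 19.3
finger_force: 20.0
```

Call:
servo_tool --motion '[{"wx": 0, "wy": 0, "wz": 0, "dx": -0.3, "dy": -0.13, "dz": 0, "fingers": 1}, {"wx": 0, "wy": 0, "wz": 0, "dx": -0.6, "dy": -0.265, "dz": 0.02, "fingers": 1}, {"wx": 0, "wy": 0, "wz": 0, "dx": -0.89, "dy": -0.395, "dz": 0.026, "fingers": 1}]'

```text
clock: 8.95
eef_pos: [494.2, 52.4, 307.0]
eef_rot: [-3.139, -0.0, 1.74]
wrist_force: [0.3, 0.4, -0.4]
finger_gap: 19.7
finger_force: 20.0
```

Call:
servo_tool --motion '[{"wx": 0, "wy": 0, "wz": 0, "dx": -0.3, "dy": -0.13, "dz": 0, "fingers": 1}, {"wx": 0, "wy": 0, "wz": 0, "dx": -0.6, "dy": -0.265, "dz": 0.02, "fingers": 1}, {"wx": 0, "wy": 0, "wz": 0, "dx": -0.89, "dy": -0.395, "dz": 0.026, "fingers": 1}]'

```text
clock: 9.25
eef_pos: [470.2, -41.9, 304.4]
eef_rot: [-3.139, -0.001, 1.74]
wrist_force: [0.0, 0.8, -1.2]
finger_gap: 19.5
finger_force: 20.0
```

Call:
servo_tool --motion '[{"wx": 0, "wy": 0, "wz": 0, "dx": -0.3, "dy": -0.13, "dz": 0, "fingers": 1}, {"wx": 0, "wy": 0, "wz": 0, "dx": -0.6, "dy": -0.265, "dz": 0.02, "fingers": 1}, {"wx": 0, "wy": 0, "wz": 0, "dx": -0.89, "dy": -0.395, "dz": 0.026, "fingers": 1}]'

```text
clock: 9.55
eef_pos: [446.3, -136.2, 301.8]
eef_rot: [-3.14, -0.001, 1.74]
wrist_force: [0.4, 0.4, -0.5]
finger_gap: 19.8
finger_force: 20.0
```

Call:
servo_tool --motion '[{"wx": 0, "wy": 0, "wz": 0, "dx": -0.3, "dy": -0.13, "dz": 0, "fingers": 1}, {"wx": 0, "wy": 0, "wz": 0, "dx": -0.6, "dy": -0.265, "dz": 0.02, "fingers": 1}, {"wx": 0, "wy": 0, "wz": 0, "dx": -0.8, "dy": -0.36, "dz": 0.026, "fingers": 1}, {"wx": 0, "wy": 0, "wz": 0, "dx": -0.89, "dy": -0.394, "dz": 0.026, "fingers": 1}]'

```text
clock: 9.95
eef_pos: [422.5, -230.7, 299.3]
eef_rot: [-3.14, -0.001, 1.738]
wrist_force: [-0.4, 0.0, -0.1]
finger_gap: 19.6
finger_force: 20.0
```

Call:
servo_tool --motion '[{"wx": 0, "wy": 0, "wz": 0, "dx": 0, "dy": 0, "dz": 0.2, "fingers": 1}, {"wx": 0, "wy": 0, "wz": 0, "dx": 0, "dy": 0, "dz": 0.5, "fingers": 1}, {"wx": 0, "wy": 0, "wz": 0, "dx": 0, "dy": 0, "dz": 0.78, "fingers": 1}]'

```text
clock: 10.25
eef_pos: [423.3, -228.7, 220.9]
eef_rot: [-3.141, -0.001, 1.74]
wrist_force: [0.2, -0.6, -0.6]
finger_gap: 19.6
finger_force: 20.0
```

Call:
servo_tool --motion '[{"wx": 0, "wy": 0, "wz": 0, "dx": 0, "dy": 0, "dz": 0.25, "fingers": 1}, {"wx": 0, "wy": 0, "wz": 0, "dx": 0, "dy": 0, "dz": 0.5, "fingers": 1}, {"wx": 0, "wy": 0, "wz": 0, "dx": 0, "dy": 0, "dz": 0.7, "fingers": 1}, {"wx": 0, "wy": 0, "wz": 0, "dx": 0, "dy": 0, "dz": 0.78, "fingers": 1}, {"wx": 0, "wy": 0, "wz": 0, "dx": 0, "dy": 0, "dz": 0.78, "fingers": 1}]'

```text
clock: 10.75
eef_pos: [423.1, -228.8, 143.7]
eef_rot: [-3.14, -0.002, 1.74]
wrist_force: [-0.2, 0.3, -0.2]
finger_gap: 19.8
finger_force: 20.0
```

```bash
python3 - <<'E'
from h import *
c=camera('wrist'); pickle.dump(c,open('pre.pkl','wb')); s=read_state(); print(s['eef_pos'],s['eef_rot'],s['finger_gap'])
seat=np.array([479,-251.8]);R=down(1.74)
for t in((477.4,-250.06),):go([*t,143.9],R)
save('v8',cv2.resize(c['image'][170:330,180:392],None,fx=3.6,fy=3.6,interpolation=cv2.INTER_CUBIC))
E
```

```text
[ 423.5212 -229.1364  144.8193] [-3.1414 -0.0003  1.7403] 19.656635862132624
shift [-0.2971  0.4958  0.009 ] turn [-0.0001 -0.0002  0.0002]
```

View pics/v8.png

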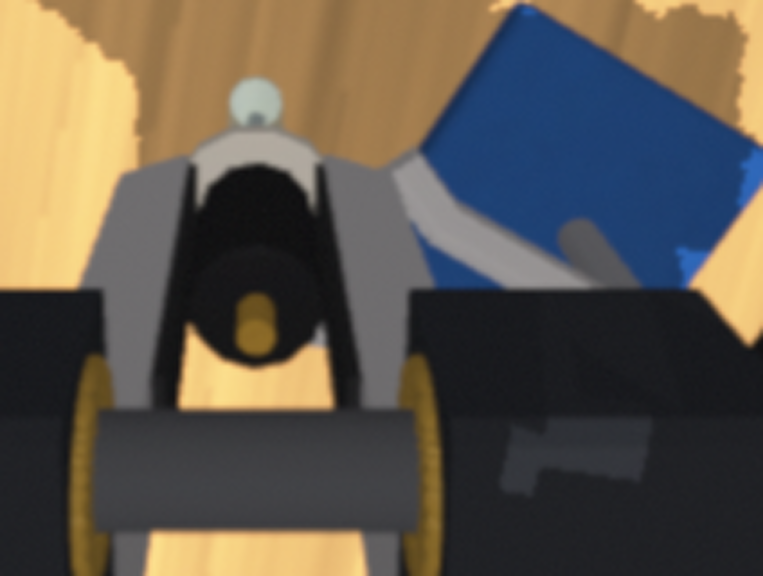

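The electrode is upright with its stem tip at about (251,199). The near tine tip at (296,212) lies to its right, ahead along the slot. I'll check the relative alignment.

```bash
python3 - <<'E'
from h import *
c=pickle.load(open('pre.pkl','rb')); r=pickle.load(open('rest.pkl','rb'))
f=lambda a,b:((a+.5)/3.6-.5+180,(b+.5)/3.6-.5+170)
g=lambda a,b:((a+.5)/5.5-.5+205,(b+.5)/5.5-.5+125)
for n,p,q in(('tip outer',(137,93),(417,153)),('tip inner',(108,118),(391,172)),('outer kink',(180,142),(466,200)),('inner kink',(158,172),(430,228))):
    print(n,atz(r,g(*p),130)[:2],atz(c,f(*q),130)[:2])
T=np.array([423.4,-229.1]);o=135.6
print('collar front rim',atz(c,f(255,127),o)[:2],'pred',T+15*np.array([-.168,.986]))
print('stem tip',atz(c,f(255,103+8),o-78)[:2],atz(c,f(255,100),o-60)[:2]); print('pin',atz(c,f(257,335),o+52)[:2])
print('head top far edge',atz(c,f(257,366),o+42)[:2]+10*np.array([-.168,.986]))
E
```

```text
tip outer [ 452.2918 -218.7666] [ 451.9451 -218.9772]
tip inner [ 447.2797 -224.7101] [ 448.0476 -223.3017]
outer kink [ 462.3801 -227.0679] [ 462.5408 -226.2542]
inner kink [ 458.9304 -233.8512] [ 457.2079 -232.6819]
collar front rim [ 422.1352 -217.4236] pred [ 420.88 -214.31]
stem tip [ 425.2999 -236.8226] [ 424.017  -229.1234]
pin [ 424.6637 -229.981 ]
head top far edge [ 424.6705 -229.9524]
```

Call:
servo_tool --motion '[{"wx": 0, "wy": 0, "wz": 0, "dx": -0.051, "dy": 0.086, "dz": 0, "fingers": 1}, {"wx": 0, "wy": 0, "wz": 0, "dx": -0.102, "dy": 0.172, "dz": 0, "fingers": 1}, {"wx": 0, "wy": 0, "wz": 0, "dx": -0.152, "dy": 0.259, "dz": 0, "fingers": 1}, {"wx": 0, "wy": 0, "wz": 0, "dx": -0.203, "dy": 0.345, "dz": 0, "fingers": 1}, {"wx": 0, "wy": 0, "wz": 0, "dx": -0.254, "dy": 0.431, "dz": 0, "fingers": 1}, {"wx": 0, "wy": 0, "wz": 0, "dx": -0.294, "dy": 0.5, "dz": 0, "fingers": 1}, {"wx": 0, "wy": 0, "wz": 0, "dx": -0.294, "dy": 0.5, "dz": 0, "fingers": 1}, {"wx": 0, "wy": 0, "wz": 0, "dx": -0.294, "dy": 0.5, "dz": 0, "fingers": 1}]'

```text
clock: 11.6
eef_pos: [477.5, -249.9, 144.5]
eef_rot: [-3.141, -0.0, 1.74]
wrist_force: [-0.2, 0.5, -0.3]
finger_gap: 19.5
finger_force: 20.0
```

```bash
python3 - <<'E'
from h import *
s=[read_state() for _ in range(3)][-1]; print(s['eef_pos'],s['wrist_force'],s['moment'])
c=camera('wrist')
s2=camera('side'); p=proj(s2,[479,-252,130])[0]
a=cv2.resize(c['image'][160:330,180:320],None,fx=2.8,fy=2.8,interpolation=cv2.INTER_CUBIC)
x,y=int(p[0]),int(p[1]); print(p)
b=cv2.resize(s2['image'][y-60:y+60,x-50:x+50],(396,476),interpolation=cv2.INTER_CUBIC)
save('v9',np.hstack([a,b]))
E
```

```text
[ 477.5337 -249.9322  144.4524] [-0.2187  0.4929 -0.2821] [-0.0254 -0.0717  0.0054]
[312.4621 156.9323]
```

View pics/v9.png

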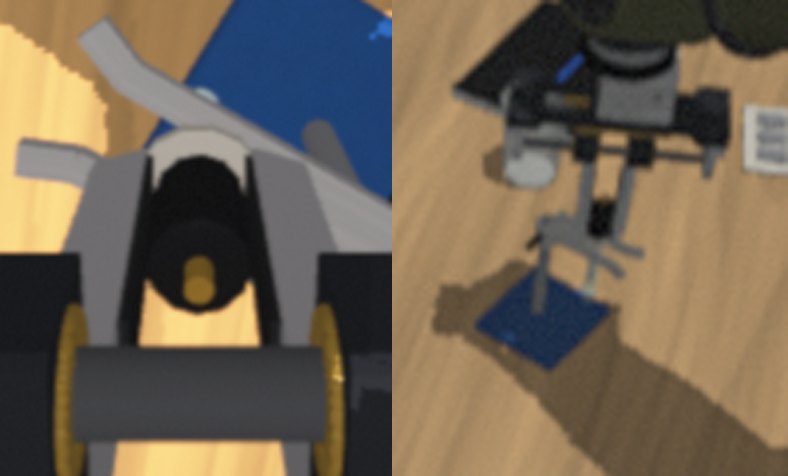

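The wrist view shows the collar over both tines, and the stem tip is just visible past the upper tine. The side view shows the stem hanging through the slot, and there is no contact force. I'll lower and release.

Call:
servo_tool --motion '[{"wx": 0, "wy": 0, "wz": 0, "dx": 0, "dy": 0, "dz": 0.02, "fingers": 1}, {"wx": 0, "wy": 0, "wz": 0, "dx": 0, "dy": 0, "dz": 0.035, "fingers": 1}, {"wx": 0, "wy": 0, "wz": 0, "dx": 0, "dy": 0, "dz": 0.05, "fingers": 1}, {"wx": 0, "wy": 0, "wz": 0, "dx": 0, "dy": 0, "dz": 0.055, "fingers": 1}, {"wx": 0, "wy": 0, "wz": 0, "dx": 0, "dy": 0, "dz": 0.06, "fingers": 1}, {"wx": 0, "wy": 0, "wz": 0, "dx": 0, "dy": 0, "dz": 0.06, "fingers": 1}]'

```text
clock: 12.3
eef_pos: [477.6, -250.0, 138.7]
eef_rot: [3.142, 0.0, 1.74]
wrist_force: [-0.3, -0.7, -0.4]
finger_gap: 19.6
finger_force: 20.0
```

Not clearly touching yet, so I'll creep down a little before opening.

Call:
servo_tool --motion '[{"wx": 0, "wy": 0, "wz": 0, "dx": 0, "dy": 0, "dz": 0.005, "fingers": 1}, {"wx": 0, "wy": 0, "wz": 0, "dx": 0, "dy": 0, "dz": 0.01, "fingers": 1}, {"wx": 0, "wy": 0, "wz": 0, "dx": 0, "dy": 0, "dz": 0.01, "fingers": 1}]'

```text
clock: 12.6
eef_pos: [477.7, -250.1, 138.6]
eef_rot: [3.141, 0.0, 1.74]
wrist_force: [-4.1, 1.9, 9.3]
finger_gap: 19.4
finger_force: 20.0
```

Call:
servo_tool --motion '[{"wx": 0, "wy": 0, "wz": 0, "dx": 0, "dy": 0, "dz": 0, "fingers": 0.4}, {"wx": 0, "wy": 0, "wz": 0, "dx": 0, "dy": 0, "dz": 0, "fingers": 0.2}, {"wx": 0, "wy": 0, "wz": 0, "dx": 0, "dy": 0, "dz": 0, "fingers": 0}, {"wx": 0, "wy": 0, "wz": 0, "dx": 0, "dy": 0, "dz": 0, "fingers": -0.2}, {"wx": 0, "wy": 0, "wz": 0, "dx": 0, "dy": 0, "dz": 0, "fingers": -0.2}, {"wx": 0, "wy": 0, "wz": 0, "dx": 0, "dy": 0, "dz": 0, "fingers": -0.2}]'

```text
clock: 13.2
eef_pos: [477.6, -250.0, 137.6]
eef_rot: [-3.142, -0.0, 1.74]
wrist_force: [-0.3, -0.6, 0.2]
finger_gap: 56.4
finger_force: 0.0
```

Call:
servo_tool --motion '[{"wx": 0, "wy": 0, "wz": 0, "dx": 0, "dy": 0, "dz": -0.15, "fingers": -0.2}, {"wx": 0, "wy": 0, "wz": 0, "dx": 0, "dy": 0, "dz": -0.4, "fingers": -0.2}, {"wx": 0, "wy": 0, "wz": 0, "dx": 0, "dy": 0, "dz": -0.7, "fingers": -0.2}, {"wx": 0, "wy": 0, "wz": 0, "dx": 0, "dy": 0, "dz": -1, "fingers": -0.2}]'

```text
clock: 13.6
eef_pos: [477.5, -249.9, 238.7]
eef_rot: [-3.141, -0.0, 1.74]
wrist_force: [-0.1, -0.8, 0.0]
finger_gap: 56.4
finger_force: 0.0
```

Call:
servo_tool --motion '[{"wx": 0, "wy": 0, "wz": 0, "dx": 0, "dy": 0, "dz": -0.35, "fingers": -1}, {"wx": 0, "wy": 0, "wz": 0, "dx": 0, "dy": 0, "dz": -0.7, "fingers": -1}, {"wx": 0, "wy": 0, "wz": 0, "dx": 0, "dy": 0, "dz": -0.7, "fingers": -1}, {"wx": 0, "wy": 0, "wz": 0, "dx": 0, "dy": 0, "dz": -0.7, "fingers": -1}]'

```text
clock: 14.0
eef_pos: [477.6, -250.0, 307.7]
eef_rot: [3.141, 0.0, 1.74]
wrist_force: [-0.2, -0.1, -0.5]
finger_gap: 84.9
finger_force: 0.0
```

```bash
python3 - <<'E'
from h import *
s=read_state(); print(s['eef_pos'],s['finger_gap'])
c=camera('wrist');t=camera('side')
d=spot_in('reference_electrode',c);print([(x['location'],x['conf']) for x in d])
print('pred pin',proj(c,[479,-251.8,182]),'collar',proj(c,[479,-251.8,133]))
print(t and [(x['location'],x['conf']) for x in spot_in('reference_electrode',t)], proj(t,[479,-252,150]))
pickle.dump((c,t),open('after.pkl','wb'))
R=down(1.64);go([534.6,288.5,320],R); go([534.6,288.5,169],R,[534.6,288.5,320],R)
E
```

```text
[ 477.6499 -250.0148  307.6722] 84.94571628392536
[([251.6, 174.8], 0.63)]
pred pin [[250.5083 183.126 ]] collar [[250.5023 173.4667]]
[([249.6, 239.0], 0.44)] [[313.1515 152.6658]]
shift [ 5.2104  1.4703 -0.131 ] turn [-0.0008 -0.0006  0.05  ]
shift [ 0.   -0.    1.51] turn [0. 0. 0.]
```

The electrode hangs at (252,175), right where the seat is predicted, and the fork holds it. Next I'll take tilted close views of the inspection camera on the way.

```bash
python3 - <<'E'
from h import *
R2=down(1.6)*Ro.from_rotvec([-.85,0,0])
p=np.array([477.6,-250,307.6]);q=np.array([460,-155,330]);w=np.array([430,-70,340])
go(q,R2,p,down(1.74)); go(w,R2,q,R2)
for P in(q,w):
  cam=P+R2.apply([70.3,.5,-180]); v=R2.inv().apply(np.array([704,0,248])-cam); print(cam,v)
E
```

```text
shift [ 0.9661 -0.0135 -0.224 ] turn [-0.4243 -0.0297  0.0657]
shift [ 0.8584 -0.1064 -0.2726] turn [0. 0. 0.]
[323.1043 -88.669  449.1726] [ 77.5092 101.8493 420.7531]
[293.1043  -3.669  459.1726] [ -8.3305 112.4895 448.0171]
```

Call:
servo_tool --motion '[{"wx": -0.07, "wy": -0.005, "wz": 0.011, "dx": 0.16, "dy": 0, "dz": -0.04, "fingers": -1}, {"wx": -0.14, "wy": -0.01, "wz": 0.022, "dx": 0.32, "dy": 0, "dz": -0.08, "fingers": -1}, {"wx": -0.21, "wy": -0.015, "wz": 0.033, "dx": 0.48, "dy": -0.01, "dz": -0.12, "fingers": -1}, {"wx": -0.28, "wy": -0.02, "wz": 0.044, "dx": 0.65, "dy": -0.01, "dz": -0.16, "fingers": -1}, {"wx": -0.35, "wy": -0.025, "wz": 0.055, "dx": 0.82, "dy": -0.01, "dz": -0.2, "fingers": -1}, {"wx": -0.4243, "wy": -0.0297, "wz": 0.0657, "dx": 0.966, "dy": -0.0135, "dz": -0.224, "fingers": -1}, {"wx": -0.4243, "wy": -0.0297, "wz": 0.0657, "dx": 0.966, "dy": -0.0135, "dz": -0.224, "fingers": -1}, {"wx": -0.4243, "wy": -0.0297, "wz": 0.0657, "dx": 0.966, "dy": -0.0135, "dz": -0.224, "fingers": -1}, {"wx": -0.4243, "wy": -0.0297, "wz": 0.0657, "dx": 0.966, "dy": -0.0135, "dz": -0.224, "fingers": -1}]'

```text
clock: 15.1
eef_pos: [460.6, -155.6, 330.7]
eef_rot: [2.293, 0.001, 1.601]
wrist_force: [1.1, -0.2, -0.1]
finger_gap: 94.5
finger_force: 0.0
```

```bash
python3 - <<'E'
from h import *
s=read_state(); print(s['eef_pos'],s['eef_rot'],s['joints'])
c=camera('wrist'); pickle.dump(c,open('l1.pkl','wb'))
E
```

```text
[ 460.5834 -155.626   330.6718] [2.293  0.0011 1.6006] [-0.6806 -0.3182  2.0555  0.7198  0.8352 -1.0495]
```

Call:
servo_tool --motion '[{"wx": 0, "wy": 0, "wz": 0, "dx": 0.3, "dy": -0.035, "dz": -0.09, "fingers": -1}, {"wx": 0, "wy": 0, "wz": 0, "dx": 0.6, "dy": -0.07, "dz": -0.18, "fingers": -1}, {"wx": 0, "wy": 0, "wz": 0, "dx": 0.858, "dy": -0.106, "dz": -0.273, "fingers": -1}, {"wx": 0, "wy": 0, "wz": 0, "dx": 0.858, "dy": -0.106, "dz": -0.273, "fingers": -1}, {"wx": 0, "wy": 0, "wz": 0, "dx": 0.858, "dy": -0.106, "dz": -0.273, "fingers": -1}]'

```text
clock: 15.65
eef_pos: [430.5, -70.0, 340.7]
eef_rot: [2.292, 0.001, 1.602]
wrist_force: [-0.3, -0.4, -0.2]
finger_gap: 93.8
finger_force: 0.0
```

```bash
python3 - <<'E'
from h import *
s=read_state(); print(s['eef_pos'],s['eef_rot'],s['joints'])
c=camera('wrist'); pickle.dump(c,open('l2.pkl','wb'))
l1=pickle.load(open('l1.pkl','rb'))
out=[]
for k in(l1,c):
    p=proj(k,[704,0,248])[0]; print(p)
    x=int(np.clip(p[0],60,452));y=int(np.clip(p[1],75,309)); print(x,y)
    out.append(cv2.resize(k['image'][y-75:y+75,x-50:x+50],(400,600),interpolation=cv2.INTER_CUBIC))
save('v10',np.hstack(out))
E
```

```text
[430.5435 -69.9658 340.6884] [2.2915 0.0008 1.6017] [-0.4764 -0.5087  2.1502  0.5372  0.7927 -0.7481]
[331.8049  44.0807]
331 75
[330.4359 115.5642]
330 115
```

View pics/v10.png

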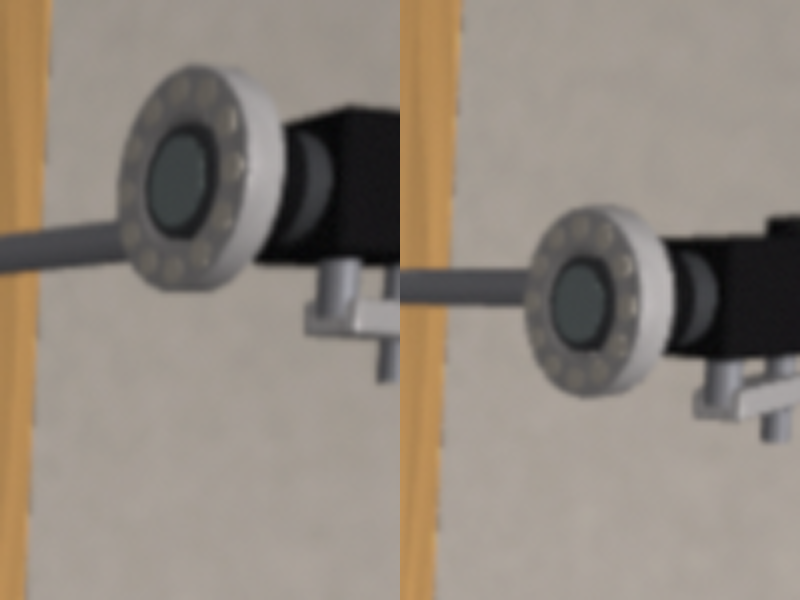

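The two tilted views show the ring light and lens face-on. In view 1 the lens centre is at about (326,45) in the full picture, and in view 2 about (325,115). I'll fit the lens and ring circles numerically over both views.

```bash
cat > fit.py <<'E'
from h import *
from scipy.optimize import least_squares
from scipy.ndimage import map_coordinates,gaussian_filter
L=[pickle.load(open(f,'rb')) for f in('l1.pkl','l2.pkl')]
G=[gaussian_filter(cv2.cvtColor(c['image'],cv2.COLOR_RGB2GRAY).astype(float),.7) for c in L]
th=np.linspace(0,2*np.pi,73)[:-1]
def axes(yaw,p):
    cy,sy=np.cos(yaw),np.sin(yaw)
    x=np.array([cy*np.cos(p),sy*np.cos(p),np.sin(p)]) # lens +x, points back into camera (line of sight = -x)
    y=np.array([-sy,cy,0]); return x,y,np.cross(x,y)
def circ(q,r):
    x,y,z=axes(q[3],q[4]); return q[:3]+r*(np.cos(th)[:,None]*y+np.sin(th)[:,None]*z)
c0=tri([(L[0],(325.6,44.6)),(L[1],(325.4,114.6))]);print('tri',c0)
q=np.r_[c0,.05,.3]
def edges(q,w,radii):
    out=[]
    for c,g in zip(L,G):
        for r in radii:
            P=proj(c,circ(q,r));T=np.roll(P,-1,0)-np.roll(P,1,0);N=np.c_[T[:,1],-T[:,0]];N/=np.linalg.norm(N,axis=1,keepdims=True)
            if np.mean(((P-P.mean(0))*N).sum(1))<0:N=-N
            s=np.arange(-w,w+.01,.25)
            v=np.array([map_coordinates(g,[P[:,1]+N[:,1]*k,P[:,0]+N[:,0]*k],order=1) for k in s])
            d=np.gradient(v,axis=0)
            if r<20:d=np.maximum(d,0)   # dark inside -> brighter outside
            else:d=np.abs(d)
            i=d.argmax(0);out.append((P+N*s[i][:,None],N,d.max(0)))
    return out
for radii in((17,),(17,33)):
  for w in(4,3,2.5,2,2,2,1.5,1.5):
    E=edges(q,w,radii)
    def res(q):
        o=[];k=0
        for c in L:
            for r in radii:
                B,N,m=E[k];k+=1;P=proj(c,circ(q,r));o.append(((P-B)*N).sum(1)*np.minimum(m,4)/4)
        return np.concatenate(o)
    f=least_squares(res,q,loss='soft_l1',f_scale=.3);q=f.x
  print(radii,q,'rms',np.sqrt(np.mean(f.fun**2)))
x,y,z=axes(q[3],q[4]);print('focus',q[:3]-130*x); sw=q[:3]+x*(265-q[2])/x[2];print('axis at z=265:',sw,np.linalg.norm(sw-q[:3]))
for c in L: print(proj(c,q[:3]))
pickle.dump(q,open('lens.pkl','wb'))
E
python3 fit.py
```

```text
tri [707.4226   1.2456 237.9437]
(17,) [703.8771  -0.0327 239.8609   0.0863   0.3305] rms 0.2960542401326824
(17, 33) [705.5112  -0.0842 238.3806   0.0874   0.4038] rms 0.6376579711185262
focus [586.4213 -10.5192 187.3051]
axis at z=265: [767.5782   5.3543 265.    ] 67.75303817661063
[[325.3811  45.3769]]
[[324.7067 115.556 ]]
```

```bash
sed -i "s/            if r<20:d=np.maximum(d,0).*/            d=np.maximum(d,0)/; /else:d=np.abs(d)/d" fit.py
sed -i "s/^  print(radii,q.*/  J=f.jac;print(radii,q,'rms',np.sqrt(np.mean(f.fun**2)),'sd',np.sqrt(np.diag(np.linalg.inv(J.T@J)))*.4,[round(float(np.median(np.abs(a))),2) for a in np.split(res(q),2*len(radii))])/; s/for radii in .*/for radii in((17,),(17,33),(33,)):/" fit.py; python3 fit.py
python3 - <<'E'
from h import *
T=pickle.load(open('c0.pkl','rb'))['top']
# grey base of the stand: mask by colour near its place
im=T['image'].astype(int);m=np.zeros(im.shape[:2],np.uint8)
sub=im[125:190,225:285];gr=(abs(sub[...,0]-sub[...,2])<28)&(sub.sum(2)<420)&(sub.sum(2)>90)
m[125:190,225:285]=gr
h=m.nonzero();P=np.c_[h[1],h[0]].astype(float)
W=np.array([atz(T,p,12)[:2] for p in P]).astype(np.float32)
W=W[(W[:,0]>690)&(W[:,0]<860)]
# left (+y) and right edges, near edge by row/col extremes, robust line fits
for nm,sel,k in(('left',lambda y:y[:,1].max(),1),('right',lambda y:y[:,1].min(),1)):
    b=[];
    for x in np.arange(712,800,4):
        s=W[abs(W[:,0]-x)<2.5]
        if len(s):b.append((x,sel(s)))
    b=np.array(b);c=np.polyfit(b[:,0],b[:,1],1);r=b[:,1]-np.polyval(c,b[:,0]);b=b[abs(r)<3];c=np.polyfit(b[:,0],b[:,1],1);print(nm,len(b),c,np.polyval(c,[705,780]))
b=[]
for y in np.arange(-50,52,4):
    s=W[abs(W[:,1]-y)<2.5]
    if len(s):b.append((y,s[:,0].min()))
b=np.array(b);c=np.polyfit(b[:,0],b[:,1],1);r=b[:,1]-np.polyval(c,b[:,0]);b=b[abs(r)<3];c=np.polyfit(b[:,0],b[:,1],1);print('near',len(b),c)
E
```

```text
tri [707.4226   1.2456 237.9437]
(17,) [703.8771  -0.0327 239.8609   0.0863   0.3305] rms 0.2960542401326824 sd [0.8369 0.1388 0.4643 0.0117 0.0076] [0.23, 0.23]
(17, 33) [705.5199  -0.0795 238.3761   0.0878   0.4037] rms 0.6352803839263808 sd [0.6062 0.1176 0.342  0.0067 0.0059] [0.5, 0.31, 0.45, 0.29]
focus [586.4308 -10.5649 187.3089]
axis at z=265: [767.6071   5.387  265.    ] 67.77562584739562
[[325.3815  45.3747]]
[[324.707  115.5526]]
left 22 [ 0.0612 15.5241] [58.6404 63.2273]
right 21 [   0.0784 -112.9815] [-57.6796 -51.7964]
near 26 [ -0.0669 709.2975]
```

```bash
sed -i "s/^for radii in(.*/for radii in((17,),(33,),(16,),(18,)):/" fit.py; python3 fit.py | grep sd
python3 - <<'E'
from h import *
exec(open('fit.py').read().split("c0=tri")[0])
# print residual pattern of the 33 circle edges for q from 17-fit: sample radial profiles in l2 at 8 angles
q=np.array([703.9,0,239.9,.08,.33])
for c,g in zip(L,G):
  for k in range(0,72,6):
    prof=[]
    x,y,z=axes(q[3],q[4]);d=np.cos(th[k])*y+np.sin(th[k])*z
    P=proj(c,q[:3]+np.arange(12,42,2)[:,None]*d)
    print(int(np.degrees(th[k])),map_coordinates(g,[P[:,1],P[:,0]],order=1).astype(int))
E
```

```text
(17,) [703.8771  -0.0327 239.8609   0.0863   0.3305] rms 0.2960542401326824 sd [0.8369 0.1388 0.4643 0.0117 0.0076] [0.23, 0.23]
(33,) [705.5365  -0.0637 237.8794   0.0729   0.4222] rms 0.3754917189118224 sd [0.7386 0.1663 0.4203 0.0061 0.0045] [0.25, 0.24]
(16,) [700.7353  -0.5226 241.5468   0.0845   0.2626] rms 0.49602820165527217 sd [0.8822 0.1663 0.4922 0.0154 0.0092] [0.24, 0.25]
(18,) [706.413    0.4126 238.507    0.0855   0.3907] rms 0.480292523145903 sd [0.9733 0.1726 0.5413 0.0105 0.007 ] [0.25, 0.24]
0 [ 56  41  46  64  76  83  89  93  93  91 109 139 147 148 149]
29 [ 50  36  42  67  82  86  90  93  91  96 122 141 148 148 148]
59 [ 45  38  48  70  85  94 106 111 111 136 158 163 159 152 147]
90 [ 41  41  59  81  92  98 109 122 141 167 177 175 172 171 162]
119 [ 42  40  55  77  90  95  97 100 112 132 144 147 148 146 130]
150 [ 45  35  39  62  82  91  96  95  94  97 100  99 100 126 150]
180 [ 52  37  44  73  84  89  96  96  91  86 101 141 154 155 156]
210 [ 61  48  55  81  87  88  94  96  94  93 113 143 152 154 154]
239 [63 56 62 82 90 91 94 95 93 87 75 66 62 65 81]
270 [ 62  
[... 259 characters left out ...]
  39  46  67  85  94 100 103 102 113 131 134 136 150 156]
59 [ 48  44  57  77  93 102 113 122 128 149 166 172 171 164 138]
90 [ 46  48  64  85  96 106 119 129 148 172 181 180 178 177 162]
119 [ 44  41  55  77  93 102 102 102 113 134 149 152 152 151 155]
150 [ 51  38  40  64  85  94  97  97  95  96 105 120 147 159 161]
180 [ 58  45  54  77  86  90  95  97  95  93 114 147 161 162 162]
210 [ 65  57  61  80  90  92  97  99  98 102 120 145 159 161 162]
239 [ 65  62  67  80  91  95  99 100 104 115 135 152 158 159 158]
270 [64 63 69 81 91 97 99 99 96 90 82 76 74 73 72]
300 [ 64  61  67  80  89  93  96  99 103 115 134 150 158 159 158]
330 [ 63  53  57  73  83  89  95  98  99 105 127 149 155 156 156]
```

```bash
python3 - <<'E'
from h import *
cs=pickle.load(open('c0.pkl','rb'));T,S=cs['top'],cs['side']
f=lambda a,b:(120+a/2.85-.3,110+b/2.85-.3)
g=cv2.cvtColor(T['image'],cv2.COLOR_RGB2GRAY);print(f(375,60));print(g[124:142,242:262])
print(atz(T,f(375,61),297))
gs=cv2.cvtColor(S['image'],cv2.COLOR_RGB2GRAY)
for X in((826,9,297),(841,9,297)):print('side pred post top',proj(S,X))
print(gs[138:166,178:202])
E
```

```text
(251.27894736842103, 130.75263157894736)
[[112 111 110 114 112 113 115 114 112 116 116 115 113 116 115 116 115 115
  112 115]
 [114 117 115 115 115 117 117 116 115 118 118 117 118 116 118 120 118 118
  120 118]
 [117 117 120 119 116 117 116 115 115 118 119 121 121 118 118 119 119 118
  120 122]
 [118 117 119 117 120 120 115 111 114 114 120 122 128 119 116 117 119 119
  117 116]
 [116 121 115 117 123 130 124 118 116 114 116 126 131 123 116 113 111 111
  110 111]
 [118 117 118 116 123 134 133 120 115 111 114 122 133 128 111 108 111 109
  108 108]
 [117 114 114 114 120 129 132 117 113 113 114 113 119 123 109 106 105 109
  104 113]
 [115  95  86  84  97 125 133 118 113 115 115 111 110 117  99 100 105 107
  107 117]
 [112  69  43  43  66 112 131 119 111 113 110 106 119 127  97 101 114 118
  123 127]
 [115  62  17  13  42  98 132 120  97  96  95 108 133 130 101 101 112 112
  114 116]
 [116  67  24  17  34  93 138 132 113 108 113 130 144 137  98  86  88  88
   87  87]
 [112  70  19   4  31  93 143 144 137 137 138 143 148 139  97  73  71  67
   67  72]
 [111  79  42  35  48  91 138 146 145 1
[... 2711 characters left out ...]
82  44  22  24  23  20  26  50  83  90  68  31  16  13  20  24  21
   14  22  17  21  13  17]
 [106  81  41  20  14  20  11  32  60  88  87  51  23  16  14  27  16  27
   16  17  13  29  15  20]
 [106  91  60  27  14  13  16  39  73  96  89  55  33  22  15  16  23  15
   18  20  23  19  21  25]
 [108 104  82  58  46  43  41  53  75  85  81  67  67  59  43  28  23  20
   16  22  24  21  18  20]
 [110 107  98  85  88  91  77  66  71  73  74  79  97 106  89  62  49  33
   20  14  21  18  22  20]
 [109 105 106 104 114 124 104  75  69  72  67  81 113 136 128 111  98  77
   51  32  16  20  18  18]
 [107 107 105 112 129 137 112  78  69  72  70  76 109 141 143 139 135 120
  101  77  51  31  16  15]]
```

Every measure agrees: the pitch is about 0.40, yaw about 0.075, the lens near (705,0,238) and the swivel at about x 766. Next I'll go to the holder.

```bash
python3 - <<'E'
from h import *
R2=down(1.6016)*Ro.from_rotvec([-.85,0,0]);R=down(1.64)
s=read_state();p=np.array(s['eef_pos']);q=np.array([440,10,330]);e=np.array([534.4,287.5,310])
go(q,R); go(e,R,q,R)
E
```

```text
shift [0.8013 0.0011 0.1567] turn [ 0.4247  0.0085 -0.0184]
shift [2.7031 1.1336 0.2   ] turn [0. 0. 0.]
```

Call:
servo_tool --motion '[{"wx": 0.07, "wy": 0.0015, "wz": -0.003, "dx": 0.14, "dy": 0, "dz": 0.03, "fingers": -1}, {"wx": 0.14, "wy": 0.003, "wz": -0.006, "dx": 0.28, "dy": 0, "dz": 0.06, "fingers": -1}, {"wx": 0.21, "wy": 0.0045, "wz": -0.009, "dx": 0.42, "dy": 0, "dz": 0.09, "fingers": -1}, {"wx": 0.28, "wy": 0.006, "wz": -0.012, "dx": 0.56, "dy": 0, "dz": 0.12, "fingers": -1}, {"wx": 0.35, "wy": 0.007, "wz": -0.015, "dx": 0.7, "dy": 0, "dz": 0.14, "fingers": -1}, {"wx": 0.4247, "wy": 0.0085, "wz": -0.0184, "dx": 0.801, "dy": 0.001, "dz": 0.157, "fingers": -1}, {"wx": 0.4247, "wy": 0.0085, "wz": -0.0184, "dx": 0.801, "dy": 0.001, "dz": 0.157, "fingers": -1}, {"wx": 0.4247, "wy": 0.0085, "wz": -0.0184, "dx": 0.801, "dy": 0.001, "dz": 0.157, "fingers": -1}]'

```text
clock: 16.5
eef_pos: [440.4, 9.9, 328.6]
eef_rot: [-3.141, -0.001, 1.639]
wrist_force: [0.0, -0.2, 0.3]
finger_gap: 93.8
finger_force: 0.0
```

Call:
servo_tool --motion '[{"wx": 0, "wy": 0, "wz": 0, "dx": 0.3, "dy": 0.13, "dz": 0.02, "fingers": -1}, {"wx": 0, "wy": 0, "wz": 0, "dx": 0.6, "dy": 0.25, "dz": 0.04, "fingers": -1}, {"wx": 0, "wy": 0, "wz": 0, "dx": 0.9, "dy": 0.378, "dz": 0.067, "fingers": -1}]'

```text
clock: 16.8
eef_pos: [471.3, 102.8, 323.8]
eef_rot: [3.137, -0.001, 1.638]
wrist_force: [0.2, -0.8, 0.3]
finger_gap: 94.0
finger_force: 0.0
```

Call:
servo_tool --motion '[{"wx": 0, "wy": 0, "wz": 0, "dx": 0.3, "dy": 0.13, "dz": 0.02, "fingers": -1}, {"wx": 0, "wy": 0, "wz": 0, "dx": 0.6, "dy": 0.25, "dz": 0.04, "fingers": -1}, {"wx": 0, "wy": 0, "wz": 0, "dx": 0.9, "dy": 0.378, "dz": 0.067, "fingers": -1}]'

```text
clock: 17.1
eef_pos: [503.1, 195.4, 317.3]
eef_rot: [3.138, -0.002, 1.638]
wrist_force: [-0.4, -0.4, 0.1]
finger_gap: 94.0
finger_force: 0.0
```

Call:
servo_tool --motion '[{"wx": 0, "wy": 0, "wz": 0, "dx": 0.3, "dy": 0.13, "dz": 0.02, "fingers": -1}, {"wx": 0, "wy": 0, "wz": 0, "dx": 0.6, "dy": 0.25, "dz": 0.04, "fingers": -1}, {"wx": 0, "wy": 0, "wz": 0, "dx": 0.903, "dy": 0.378, "dz": 0.067, "fingers": -1}, {"wx": 0, "wy": 0, "wz": 0, "dx": 0.903, "dy": 0.378, "dz": 0.067, "fingers": -1}, {"wx": 0, "wy": 0, "wz": 0, "dx": 0.903, "dy": 0.378, "dz": 0.067, "fingers": -1}]'

```text
clock: 17.6
eef_pos: [534.4, 287.0, 310.1]
eef_rot: [3.14, -0.001, 1.639]
wrist_force: [0.7, -0.2, 0.1]
finger_gap: 93.7
finger_force: 0.0
```

```bash
python3 - <<'E'
from h import *
s=read_state(); print(s['eef_pos'],s['eef_rot'])
c=camera('wrist'); pickle.dump(c,open('h1.pkl','wb'))
h,ss,v=cv2.split(cv2.cvtColor(c['image'],cv2.COLOR_RGB2HSV))
P=proj(c,[534.4,288,205])[0];print('pred',P)
x,y=map(int,P);w=35;sub=v[y-w:y+w,x-w:x+w]
m=(sub<60).astype(np.uint8);hs=(h[y-w:y+w,x-w:x+w]>12)&(h[y-w:y+w,x-w:x+w]<30)&(ss[y-w:y+w,x-w:x+w]>120)&(sub>90)
n,l,st,ce=cv2.connectedComponentsWithStats(m)
print(st,ce)
k=l[w,w] or 1+st[1:,4].argmax();r=cv2.minAreaRect(np.argwhere(l==k)[:,::-1].astype(np.float32));b=cv2.boxPoints(r)+[x-w,y-w]
print(r,[atz(c,q,202)[:2] for q in b])
n,l,st,ce=cv2.connectedComponentsWithStats(hs.astype(np.uint8));print([(a[4],b2+[x-w,y-w],atz(c,b2+[x-w,y-w],212)) for a,b2 in zip(st[1:],ce[1:])])
E
```

```text
[534.3563 287.0203 310.1223] [ 3.1397 -0.001   1.6391]
pred [249.393  185.3065]
[[   0    0   70   70 4483]
 [  28   18   16   29  417]] [[34.41   34.7511]
 [35.4676 31.801 ]]
((35.5, 32.0), (28.0, 15.0), 90.0) [array([526.4704, 303.3091]), array([540.3748, 304.2613]), array([542.3551, 277.3661]), array([528.1456, 276.3954])]
[(np.int32(16), array([249.375, 187.75 ]), array([534.4402, 287.3805, 212.    ])), (np.int32(44), array([278.0455, 195.5455]), array([561.1535, 281.8314, 212.    ]))]
```

The head's edges line up with the image axes and the pin is at (534.4,287.4), right under the TCP. I'll descend, grip, and lift.

Call:
servo_tool --motion '[{"wx": 0, "wy": 0, "wz": 0, "dx": 0, "dy": 0, "dz": 0.2, "fingers": -1}, {"wx": 0, "wy": 0, "wz": 0, "dx": 0, "dy": 0, "dz": 0.5, "fingers": -1}, {"wx": 0, "wy": 0, "wz": 0, "dx": 0, "dy": 0, "dz": 0.8, "fingers": -1}]'

```text
clock: 17.95
eef_pos: [534.4, 286.4, 230.2]
eef_rot: [3.138, -0.001, 1.638]
wrist_force: [-0.1, 0.9, -0.0]
finger_gap: 93.9
finger_force: 0.0
```

Call:
servo_tool --motion '[{"wx": 0, "wy": 0, "wz": 0, "dx": 0, "dy": 0, "dz": 0.25, "fingers": -1}, {"wx": 0, "wy": 0, "wz": 0, "dx": 0, "dy": 0, "dz": 0.45, "fingers": -1}, {"wx": 0, "wy": 0, "wz": 0, "dx": 0, "dy": 0, "dz": 0.56, "fingers": -1}, {"wx": 0, "wy": 0, "wz": 0, "dx": 0, "dy": 0, "dz": 0.6, "fingers": -1}, {"wx": 0, "wy": 0, "wz": 0, "dx": 0, "dy": 0, "dz": 0.6, "fingers": -1}]'

```text
clock: 18.45
eef_pos: [534.4, 287.4, 170.5]
eef_rot: [3.14, -0.001, 1.639]
wrist_force: [-0.6, -0.3, 0.9]
finger_gap: 93.9
finger_force: 0.0
```

Call:
servo_tool --motion '[{"wx": 0, "wy": 0, "wz": 0, "dx": 0, "dy": 0, "dz": 0, "fingers": 0.3}, {"wx": 0, "wy": 0, "wz": 0, "dx": 0, "dy": 0, "dz": 0, "fingers": 1}, {"wx": 0, "wy": 0, "wz": 0, "dx": 0, "dy": 0, "dz": 0, "fingers": 1}, {"wx": 0, "wy": 0, "wz": 0, "dx": 0, "dy": 0, "dz": 0, "fingers": 1}, {"wx": 0, "wy": 0, "wz": 0, "dx": 0, "dy": 0, "dz": 0, "fingers": 1}, {"wx": 0, "wy": 0, "wz": 0, "dx": 0, "dy": 0, "dz": 0, "fingers": 1}, {"wx": 0, "wy": 0, "wz": 0, "dx": 0, "dy": 0, "dz": 0, "fingers": 1}, {"wx": 0, "wy": 0, "wz": 0, "dx": 0, "dy": 0, "dz": 0, "fingers": 1}, {"wx": 0, "wy": 0, "wz": 0, "dx": 0, "dy": 0, "dz": 0, "fingers": 1}, {"wx": 0, "wy": 0, "wz": 0, "dx": 0, "dy": 0, "dz": 0, "fingers": 1}]' --newtons 30

```text
clock: 19.45
eef_pos: [534.2, 287.9, 169.9]
eef_rot: [3.141, -0.0, 1.639]
wrist_force: [-1.0, 0.0, 0.5]
finger_gap: 17.6
finger_force: 0.5
```

Call:
servo_tool --motion '[{"wx": 0, "wy": 0, "wz": 0, "dx": 0, "dy": 0, "dz": 0, "fingers": 1}, {"wx": 0, "wy": 0, "wz": 0, "dx": 0, "dy": 0, "dz": 0, "fingers": 1}, {"wx": 0, "wy": 0, "wz": 0, "dx": 0, "dy": 0, "dz": 0, "fingers": 1}, {"wx": 0, "wy": 0, "wz": 0, "dx": 0, "dy": 0, "dz": 0, "fingers": 1}]'

```text
clock: 19.85
eef_pos: [534.2, 287.9, 169.9]
eef_rot: [3.141, -0.0, 1.639]
wrist_force: [-0.6, 0.7, -0.2]
finger_gap: 15.9
finger_force: 30.0
```

Call:
servo_tool --motion '[{"wx": 0, "wy": 0, "wz": 0, "dx": 0, "dy": 0, "dz": -0.08, "fingers": 1}, {"wx": 0, "wy": 0, "wz": 0, "dx": 0, "dy": 0, "dz": -0.25, "fingers": 1}, {"wx": 0, "wy": 0, "wz": 0, "dx": 0, "dy": 0, "dz": -0.45, "fingers": 1}, {"wx": 0, "wy": 0, "wz": 0, "dx": 0, "dy": 0, "dz": -0.7, "fingers": 1}]'

```text
clock: 20.25
eef_pos: [533.9, 287.7, 240.6]
eef_rot: [-3.141, 0.0, 1.639]
wrist_force: [0.3, -0.4, -0.7]
finger_gap: 15.9
finger_force: 30.0
```

Call:
servo_tool --motion '[{"wx": 0, "wy": 0, "wz": 0, "dx": 0, "dy": 0, "dz": -0.25, "fingers": 1}, {"wx": 0, "wy": 0, "wz": 0, "dx": 0, "dy": 0, "dz": -0.5, "fingers": 1}, {"wx": 0, "wy": 0, "wz": 0, "dx": 0, "dy": 0, "dz": -0.75, "fingers": 1}, {"wx": 0, "wy": 0, "wz": 0, "dx": 0, "dy": 0, "dz": -0.75, "fingers": 1}, {"wx": 0, "wy": 0, "wz": 0, "dx": 0, "dy": 0, "dz": -0.75, "fingers": 1}]'

```text
clock: 20.75
eef_pos: [534.1, 287.8, 314.7]
eef_rot: [3.141, -0.0, 1.639]
wrist_force: [-0.7, -0.7, -1.3]
finger_gap: 15.9
finger_force: 30.0
```

```bash
python3 - <<'E'
from h import *
s=read_state(); P=np.array(s['eef_pos']);print(P,s['eef_rot'],s['finger_gap'],s['wrist_force'])
c=camera('wrist'); pickle.dump(c,open('h2.pkl','wb'))
hsv=cv2.cvtColor(c['image'],cv2.COLOR_RGB2HSV);h,S,v=cv2.split(hsv)
pp=proj(c,P+[0,0,42])[0];print('pred pin top',pp,'plate bottom',proj(c,P+[0,0,-92]))
x,y=map(int,pp);w=18;k=(h[y-w:y+w,x-w:x+w]>12)&(h[y-w:y+w,x-w:x+w]<30)&(S[y-w:y+w,x-w:x+w]>120)&(v[y-w:y+w,x-w:x+w]>50)
n,l,st,ce=cv2.connectedComponentsWithStats(k.astype(np.uint8));print(st[1:],ce[1:]+[x-w,y-w])
r=trace('specimen_holder',c)
for d in r[:2]:
    q=np.argwhere(d['pixels']);print(d['conf'],d['location'],q.min(0),q.max(0))
r=trace('specimen',c);print([(d['conf'],d['location'],d['pixels'].sum()) for d in r])
# target
yaw,p=.075,.40
lx=np.array([np.cos(yaw)*np.cos(p),np.sin(yaw)*np.cos(p),np.sin(p)]);ly=np.array([-np.sin(yaw),np.cos(yaw),0]);lz=np.cross(lx,ly)
foc=np.array([585.3,-8.7,187]);Rt=Ro.from_matrix(np.c_[ly,lx,-lz]);print(Rt.as_euler('xyz'))
T=foc+77*lz;print('TCP target',T)
R=Ro.from_euler('xyz',[np.pi,0,1.639])
A=np.array([500,130,315.]);B=T+60*lz
go(A,R,P,R); go(B,Rt,A,R); go(T,Rt,B,Rt)
E
```

```text
[534.0875 287.7811 314.6597] [ 3.1409 -0.0005  1.6394] 15.895937759898757 [-0.7022 -0.7499 -1.2661]
pred pin top [248.4321 258.4234] plate bottom [[249.3564 189.7159]]
[[ 15   8  12  19 187]
 [ 35  28   1   4   4]
 [ 19  31   8   5  20]
 [  3  35   4   1   4]] [[250.631  257.0053]
 [265.     269.5   ]
 [252.3    272.35  ]
 [234.5    275.    ]]
0.86 [250.7, 229.0] [181 225] [271 275]
0.71 [226.9, 35.7] [  7 200] [ 69 252]
[(0.94, [251.4, 227.6], np.int64(2541))]
[2.7416 0.     1.6458]
TCP target [555.3991 -10.9468 257.9217]
shift [-1.5509 -0.4476 -0.0034] turn [0. 0. 0.]
shift [-1.4455  0.223   0.0181] turn [-0.2     0.0007 -0.0034]
shift [-0.   0.   0.6] turn [0. 0. 0.]
```

Call:
servo_tool --motion '[{"wx": 0, "wy": 0, "wz": 0, "dx": -0.2, "dy": -0.06, "dz": 0, "fingers": 1}, {"wx": 0, "wy": 0, "wz": 0, "dx": -0.48, "dy": -0.14, "dz": 0, "fingers": 1}, {"wx": 0, "wy": 0, "wz": 0, "dx": -0.776, "dy": -0.224, "dz": 0, "fingers": 1}]'

```text
clock: 21.2
eef_pos: [516.5, 208.1, 313.6]
eef_rot: [-3.14, 0.0, 1.64]
wrist_force: [0.3, 0.6, -0.3]
finger_gap: 16.1
finger_force: 30.0
```

Call:
servo_tool --motion '[{"wx": 0, "wy": 0, "wz": 0, "dx": -0.26, "dy": -0.075, "dz": 0, "fingers": 1}, {"wx": 0, "wy": 0, "wz": 0, "dx": -0.52, "dy": -0.15, "dz": 0, "fingers": 1}, {"wx": 0, "wy": 0, "wz": 0, "dx": -0.775, "dy": -0.224, "dz": 0, "fingers": 1}]'

```text
clock: 21.5
eef_pos: [499.5, 128.9, 313.9]
eef_rot: [-3.141, -0.0, 1.639]
wrist_force: [0.1, 0.0, -0.9]
finger_gap: 15.7
finger_force: 30.0
```

Call:
servo_tool --motion '[{"wx": 0, "wy": 0, "wz": 0, "dx": -0.24, "dy": 0.04, "dz": 0, "fingers": 1}, {"wx": 0, "wy": 0, "wz": 0, "dx": -0.48, "dy": 0.08, "dz": 0, "fingers": 1}, {"wx": 0, "wy": 0, "wz": 0, "dx": -0.72, "dy": 0.11, "dz": 0.01, "fingers": 1}]'

```text
clock: 21.8
eef_pos: [515.9, 57.9, 313.1]
eef_rot: [-3.141, -0.0, 1.639]
wrist_force: [0.7, 0.7, 0.2]
finger_gap: 15.9
finger_force: 30.0
```

Call:
servo_tool --motion '[{"wx": -0.04, "wy": 0, "wz": 0, "dx": -0.18, "dy": 0.03, "dz": 0, "fingers": 1}, {"wx": -0.08, "wy": 0, "wz": -0.001, "dx": -0.36, "dy": 0.06, "dz": 0, "fingers": 1}, {"wx": -0.12, "wy": 0, "wz": -0.002, "dx": -0.52, "dy": 0.08, "dz": 0, "fingers": 1}, {"wx": -0.16, "wy": 0, "wz": -0.003, "dx": -0.65, "dy": 0.1, "dz": 0, "fingers": 1}, {"wx": -0.2, "wy": 0.0007, "wz": -0.0034, "dx": -0.7255, "dy": 0.113, "dz": 0.008, "fingers": 1}, {"wx": -0.2, "wy": 0.0007, "wz": -0.0034, "dx": -0.7255, "dy": 0.113, "dz": 0.008, "fingers": 1}, {"wx": -0.2, "wy": 0.0007, "wz": -0.0034, "dx": -0.7255, "dy": 0.113, "dz": 0.008, "fingers": 1}]'

```text
clock: 22.5
eef_pos: [531.9, -12.6, 312.7]
eef_rot: [2.743, -0.001, 1.646]
wrist_force: [0.4, -0.7, -1.2]
finger_gap: 15.7
finger_force: 30.0
```

Call:
servo_tool --motion '[{"wx": 0, "wy": 0, "wz": 0, "dx": 0.015, "dy": 0, "dz": 0.12, "fingers": 1}, {"wx": 0, "wy": 0, "wz": 0, "dx": 0.015, "dy": 0, "dz": 0.28, "fingers": 1}, {"wx": 0, "wy": 0, "wz": 0, "dx": 0.015, "dy": 0, "dz": 0.42, "fingers": 1}, {"wx": 0, "wy": 0, "wz": 0, "dx": 0.015, "dy": 0, "dz": 0.54, "fingers": 1}, {"wx": 0, "wy": 0, "wz": 0, "dx": 0.015, "dy": 0, "dz": 0.6, "fingers": 1}, {"wx": 0, "wy": 0, "wz": 0, "dx": 0.015, "dy": 0, "dz": 0.6, "fingers": 1}, {"wx": 0, "wy": 0, "wz": 0, "dx": 0.015, "dy": 0, "dz": 0.6, "fingers": 1}]'

```text
clock: 23.2
eef_pos: [555.6, -9.3, 258.0]
eef_rot: [2.741, -0.0, 1.646]
wrist_force: [0.2, 0.4, -1.2]
finger_gap: 16.0
finger_force: 30.0
```

```bash
python3 - <<'E'
from h import *
s=read_state(); P=np.array(s['eef_pos']);R=Ro.from_euler('xyz',s['eef_rot']);print(P,s['eef_rot'],s['finger_gap'],s['wrist_force'])
print('specimen by FK',P+R.apply([0,0,77]))
for n in('side','top','wrist'):
    c=camera(n);pickle.dump(c,open('f_'+n+'.pkl','wb'))
    for q in('specimen','lens','specimen_holder','reference_electrode'):
        print(n,q,[(np.round(d['location'],1).tolist(),round(d['conf'],2)) for d in spot_in(q,c)][:4])
    sp=P+R.apply([0,0,77]);print('  pred spec',proj(c,sp),'lens',proj(c,[705.3,0,238.3]),'ref',proj(c,[479,-251.8,155]))
E
```

```text
[555.5634  -9.3434 258.0424] [ 2.7408 -0.0003  1.6464] 16.005168318529226 [ 0.1844  0.4007 -1.2187]
specimen by FK [585.5182  -7.0507 187.1449]
side specimen [([274.0, 175.5], 0.57)]
side lens [([208.1, 160.9], 0.7)]
side specimen_holder [([272.8, 176.2], 0.54), ([204.4, 198.3], 0.35)]
side reference_electrode [([208.0, 160.7], 0.65), ([247.9, 239.2], 0.6), ([278.5, 254.2], 0.51)]
  pred spec [[262.3525 187.6254]] lens [[223.7153 168.2113]] ref [[313.3137 151.6205]]
top specimen []
top lens [([255.5, 155.4], 0.9)]
top specimen_holder []
top reference_electrode [([194.4, 193.3], 0.64), ([324.8, 230.5], 0.47)]
  pred spec [[258.3966 205.8973]] lens [[255.1649 170.1701]] ref [[327.5338 233.827 ]]
wrist specimen [([249.3, 228.7], 0.9)]
wrist lens [([445.6, 199.0], 0.69)]
wrist specimen_holder [([251.1, 227.2], 0.67)]
wrist reference_electrode [([130.7, 68.9], 0.64), ([211.7, 102.4], 0.56)]
  pred spec [[249.1609 194.1959]] lens [[403.2916 196.5529]] ref [[118.2806 433.944 ]]
```

```bash
sed -e "s/('l1.pkl','l2.pkl')/('l1.pkl','l2.pkl','f_wrist.pkl')/; s/^for radii in(.*/for radii in((33,),(17,),(17,33)):/; s/^q=np.r_.*/q=np.array([705.3,0,238.3,.075,.4])/; s/np.split(res(q),2\*len(radii))/np.split(res(q),3*len(radii))/" fit.py > fit3.py; sed "s/('l1.pkl','l2.pkl','f_wrist.pkl')/('f_wrist.pkl','f_wrist.pkl','f_wrist.pkl')/; s/^c0=.*//" fit3.py > fit4.py
python3 fit3.py | grep -v tri; echo; python3 fit4.py
python3 - <<'E'
from h import *
exec(open('fit.py').read().split("c0=tri")[0])
c=pickle.load(open('f_wrist.pkl','rb'));g=gaussian_filter(cv2.cvtColor(c['image'],cv2.COLOR_RGB2GRAY).astype(float),.6)
q=np.array([705.3,0,238.3,.075,.4]);x,y,z=axes(q[3],q[4])
for k in range(0,72,6):
    d=np.cos(th[k])*y+np.sin(th[k])*z;P=proj(c,q[:3]+np.arange(10,44,2)[:,None]*d)
    print(int(np.degrees(th[k])),P[11].astype(int),map_coordinates(g,[P[:,1],P[:,0]],order=1).astype(int))
E
```

```text
(33,) [704.1504  -0.2571 238.4042   0.0736   0.421 ] rms 0.4552323084054826 sd [0.2687 0.095  0.1976 0.0036 0.0024] [0.25, 0.26, 0.29]
(17,) [703.3183  -0.093  240.0992   0.0723   0.3504] rms 0.4378526890823572 sd [0.2772 0.0839 0.196  0.0069 0.0048] [0.24, 0.23, 0.49]
(17, 33) [704.0007  -0.1723 238.8493   0.0746   0.4116] rms 0.7252016712560347 sd [0.2421 0.071  0.1742 0.0041 0.0028] [0.48, 0.27, 0.4, 0.43, 0.7, 0.51]
focus [585.1893  -9.0563 186.8405]
axis at z=265: [763.7408   4.2947 265.    ] 65.36578052454325
[[325.1283  45.1849]]
[[324.4804 115.6042]]
[[402.6772 196.9592]]

(33,) [707.7114  -1.2035 235.3393   0.0734   0.4056] rms 0.40774014324981345 sd [0.5446 0.1494 0.448  0.0024 0.0024] [0.24, 0.24, 0.24]
(17,) [708.5391  -1.2315 235.5998   0.052    0.3527] rms 0.4430889503164497 sd [0.9165 0.2373 0.7667 0.005  0.0044] [0.23, 0.23, 0.23]
(17, 33) [708.239   -1.2844 235.131    0.0692   0.3989] rms 0.720690918024967 sd [0.4459 0.1303 0.3699 0.0025 0.0021] [0.5, 0.27, 0.5, 0.27, 0.5, 0.27]
focus [588.7309  -9.57   184.6418]
axis at z=265: [778.9389   3.6173 265.    ] 76.9068005
[... 375 characters left out ...]
149 198 226 227 225 223 222]
119 [417 226] [ 79  69  44  47  66  88 104 117 122 116 115 158 186 187 179 169 178]
150 [408 234] [ 75  71  40  41  80  93  95 112 120 121 104 109 162 184 185 185 185]
180 [399 231] [ 73  73  58  44  85  96  93 107 122 123 110 102 155 186 188 188 187]
210 [391 221] [ 73  72  70  62  75 100 101 106 116 120 114 116 141 175 188 190 189]
239 [387 205] [ 73  73  72  69  79 102 106 112 124 121 112 113 132 160 179 183 182]
270 [387 187] [ 73  73  71  69  82 103 108 116 127 119 111 116 139 166 182 186 188]
300 [391 171] [ 73  72  65  59  92 106 103 113 123 119 112 111 103  81  78  81  84]
330 [398 161] [ 72  70  44  67 102  94  98 116 123 119 100  91 145 195 197 198 196]
```

The close view confirms it. The lens pitch is about 0.40 and yaw about 0.074, putting the focus near (585.2,-9.1,186.8). The specimen sits at about (585.5,-7.8,187.1), held firmly at 30 N, and the reference electrode still shows at the rest. I'll hand in.

```bash
python3 - <<'E'
from h import *
s=read_state();print(s['clock'],np.abs(s['qd']).max(),s['finger_force'])
print(sign_off())
E
```

```text
23.95 0.0013506116513280668 29.999870359897614
the job is handed in; nothing more can be done
None
```

I handed the job in at 23.95 s: the reference electrode hangs in the fork, and the gripper holds the specimen still, square to the lens and within about 2 mm of the camera's focus by my measurements; no verdict came back.

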